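# Change the square bar in a bench vise for the hexagonal one

### The arm

A 6-joint arm with a two-finger parallel gripper is mounted at the origin on the work surface. World frame = base frame: x ahead of the robot, y to its left, z up, the work surface at z = 0. Lengths are in m, angles in degrees, forces in N, time in s.
With the tool pointing down it reaches from about 0.35 to 0.875 m from the base axis. Payload 4.2 kg.
Tool frame: the origin (TCP) lies at the very end of the fingers, on their centre line; the grasp point (between the pads) lies 19 mm behind it; z points along the fingers, y is the line along which they close (so a half turn about z gives the same grasp; the last joint's range is limited). The gripper opens to 87 mm and grips with 3 to 60 N. Pads are 19 mm wide; open, the fingers measure 117 mm over their backs; the gripper's body (75 mm by 190 mm) begins 51 mm behind the grasp point.
Start: joints at [-61.845, 22.042, 0.453, 0, -68.411, -14.817], TCP at [0.144, -0.608, 0.195] pointing down, gripper open.
Joint ranges: [-179.83, 179.83], [-69.29, 118.12], [-61.27, 80.66], [-181.25, 117.63], [-171.15, -9.14], [-177.46, 177.46]. Speed limits (degrees/s): [159.86, 159.86, 180, 180, 180, 180].

### API

Orientations are given as a 3x3 rotation matrix whose columns are the frame's x, y, z axes.
In Python, from station import * gives the robot as it stands.
- The arm moves only by the shell command python3 -m pendant 'ROWS'. ROWS is JSON, a list of rows, each an object of numbers: "x", "y", "z": the shift along the world's x, y, z normalised to -1 to 1, where 1 is 250 mm; "rx", "ry", "rz": the turn, a rotation vector about the world's x, y, z normalised to -1 to 1, where 1 is 180 degrees; "claw": the opening, from 0 (shut) to 1 (fully open). A call has exactly 8 rows; each row is the pose to reach, as a shift and turn from the pose commanded when the call began, turning the shorter way round; what a row does not reach only later rows make up. A row lasts 1/8 s, in which the tool goes at most 62.5 mm and 10.7 degrees, less where a joint would pass 70% of its speed; a pose out of reach is approached as far as the arm can. A call with a number of a shift or a turn outside -1 to 1 is refused whole. A call with a gripper value outside its range is refused whole. The fingers move at their own pace and stop on an object; the grip force is fixed at half the most. Time passes only in rows, so rows that repeat a pose let the fingers close, or fill a call up. It gives the time, the measured TCP pose, the force, the opening and the grip force at its end, in the units of the state.
- sense(): the state, without advancing time (a new reading comes with each control period).
- capture(name): name is "scene" or "side" or "wrist"; returns a dict with "color" (420x560x3 uint8, red, green, blue), "mtx" (3x3 intrinsics, pixels), "world_to_cam" (4x4, takes a point from world to camera coordinates). Camera axes: x right, y up, looking along -z (the intrinsics and any distortion apply to the point x, -y, -z); pixel columns grow to the right and rows downward; lengths in m; the calibration is good to about 2 mm. The wrist camera is an equidistant fisheye: a pixel r from the principal point sees the ray r / f radians off the axis. A picture is of the moment at which its call begins. There is no depth.
- finish_job(): hands the job in; it is judged then, once.
Trained networks look in a picture, given as the dict that the camera call returned (one of the last four; its "shot" number tells which), for a name from the list of things; names that differ only in an ending like _2 or _b are one class to them, and where a whole thing is asked for, a point or a joint stands for the part that bears it (a point fixed in the world has none). Each returns a list of dicts, best first, with "conf" (0 to 1); they miss things now and then, are a little off and sometimes report something else, mostly with a low value. They report only what shows in the picture. A call takes as long as a camera call. They do not tell look-alikes from the thing itself.
- search_frame(picture, label): "centre" ([column, row] in pixels, amid what is visible of it).
- regions_of(picture, label): "region" (420x560 bool, what is visible of it) and "centre" ([column, row] in pixels, amid what is visible of it).
The state is a dict: "time_s": time; "joints": joint angles; "joint_velocities": joint speeds; "effort": joint torques, N m; "tcp_pos": TCP position; "ee_rot": TCP orientation; "wrist_force": force on the tool from outside, world axes, zero at the start; "moment": the same for the moment, N m; "gripper_width": opening from 0.0 (shut) to 1.0 (fully open); "gripper_force": force on a finger pad.
Only numpy, scipy, OpenCV 4.12 (cv2) and the standard library are available. Lean on these libraries where they do the work, as an engineer would, in place of code of your own. Each camera call takes 0.05 s, during which the arm holds its last target. There are 200 camera calls.

### The job

Slide the vise's jaw open, take the square bar out and stand it upright in the empty bay of the wooden tray. Then stand the hexagonal bar upright on the vise's bed, midway along the jaws and turned so that two of its flats face them, and slide the jaw shut so that the bar is held flat between both jaws. Leave everything else where it is.

Things in the scene. Friction and masses are not known exactly. Their poses are not given: they have to be found in the camera images.
- vise: A dark steel slide vise, fixed to the bench, 175 long (x) by 80 wide (y). Origin: middle of the width at bench level. Its flat bed is 12 high (bars stand on it). Local +x points from the sliding jaw towards the fixed jaw; both jaw faces are square to x, 70 wide (y -35 to +35), tops 52 above the bench. The fixed jaw's face is at local x = +40, the jaw being 30 thick beyond it. The bed spans x = -100 to +75.
- jaw (a joint): Width of the gap between the jaw faces in m (0 shut, 0.048 fully open against a stop); the sliding jaw's face is at vise x = 0.040 - joint. Initially 0.032 to 0.040. It slides along the vise's x with about 3 N of friction, has no spring and stays where it is left. The sliding jaw is 20 thick; behind it is a low carriage, 50 wide, top 24 above the bench, which carries the pin.
- jaw_pin (a point): The upright round steel pin on the sliding jaw's carriage by which the jaw is pulled and pushed: 16 in diameter, from 24 to 62 above the bench. The point is on its axis 50 above the bench, 47 behind the sliding jaw's face, and moves with it.
- square_center (a point): The square aluminium bar, 30 x 30 x 90 tall, mass about 0.22 kg, standing loosely between the vise jaws with its x axis near the vise's x. The point is its centre, 45 above its foot; z along the bar, x and y square to its flats.
- hex_center (a point): The hexagonal aluminium bar, 44 across flats, 50.8 across corners, 90 tall, mass about 0.4 kg, standing on the bench among two other bars. The point is its centre, 45 above its foot; z along the bar, its x axis is square to one pair of flats (the other flats follow every 60 degrees). It cannot enter the fully open jaws (48) corner on.
- tray: A wooden tray, fixed to the bench, 160 (x) by 100 (y), rim 30 high, floor and walls 5 thick, with one dividing wall across the middle at x = 0 making two bays. Origin: centre of its underside. The bay on its +x side is empty; the one on its -x side holds two short square pieces.
- empty_bay (a point): Centre of the floor of the tray's empty bay (about 72 by 90 inside), 5 above the bench.
- round_center (a point): Round aluminium bar, 46 diameter, 90 tall, standing; a bystander: leave it where it stands. This point is its centre, half-way up
- block_center (a point): Square aluminium bar 44 x 44 x 80 tall, standing on the bench; a bystander: leave it where it stands. This point is its centre, half-way up
- short_a_center (a point): Short square piece 30 x 30 x 35 tall in the tray's full bay; a bystander: leave it where it stands. This point is its centre, half-way up
- short_b_center (a point): Its twin, 30 x 30 x 35 tall, in the tray's full bay; a bystander: leave it where it stands. This point is its centre, half-way up
- jar_center (a point): Clear jar with a white lid, 68 diameter, 107 tall; a bystander: leave it where it stands. This point is its centre, half-way up
- carton_center (a point): Green carton lying flat, 55 (x) by 100 (y) by 30 high; a bystander: leave it where it stands. This point is its centre, half-way up
- pliers_center (a point): Pliers with blue grips lying along their y axis, about 200 long, 60 wide, 16 high; a bystander: leave it where it stands. This point is its centre, half-way up
Mind the look-alikes: they are no part of the job. What is shaped like the part that bears hex_center but pink is not meant. Leave any black look-alike of the part that bears square_center alone.

How it is judged:
By the outcome, as a careful person would: the job done as asked, in the order asked, and still so for the second after the job is handed in, with the robot touching nothing.
It also fails if it takes over 72 s, if anything falls off the work surface, if the arm or the gripper's body presses on something with over 40 N, if the wrist force passes 120 N, or if a joint passes its speed limit or range.

## Working session

There is one attempt and no reset: what is moved stays moved. The work goes in short steps, Python scripts to look and compute and a shell command to move; the robot and the scene stay as the last step left them, time stands still between calls to the robot, and variables do not carry over. Pictures are saved under pics/ and viewed, at most 10 in all, crops included, and the job is handed in when it is done.

```bash
mkdir -p pics; ls
cat > h.py <<'E'
from station import *
import numpy as np, cv2
def save(p,n,crop=None,s=1):
    im=p["color"][:,:,::-1]
    if crop: im=im[crop[1]:crop[3],crop[0]:crop[2]]
    im=cv2.resize(im,None,fx=s,fy=s,interpolation=cv2.INTER_CUBIC)
    cv2.imwrite("pics/"+n,im)
def ray(p,uv,fish=False):
    K=p["mtx"];T=p["world_to_cam"]
    a=(uv[0]-K[0,2])/K[0,0];b=(uv[1]-K[1,2])/K[1,1]
    if fish:
        r=np.hypot(a,b);s=np.sin(r)/max(r,1e-9);d=np.array([a*s,-b*s,-np.cos(r)])
    else: d=np.array([a,-b,-1.])
    R=T[:3,:3];return -R.T@T[:3,3],R.T@d
def atz(p,uv,z,fish=False):
    c,d=ray(p,uv,fish);return (c+d*(z-c[2])/d[2])
def proj(p,X,fish=False):
    T=p["world_to_cam"];K=p["mtx"];c=T[:3,:3]@np.array(X)+T[:3,3];x,y,z=c[0],-c[1],-c[2]
    if fish:
        r=np.hypot(x,y);th=np.arctan2(r,z);q=th/max(r,1e-9);x*=q;y*=q
    else: x/=z;y/=z
    return np.array([K[0,0]*x+K[0,2],K[1,1]*y+K[1,2]])
E
python3 - <<'E'
from h import *
ps={n:capture(n) for n in("scene","side","wrist")}
ims=[]
for n,p in ps.items(): print(n,p["mtx"].tolist(),np.round(p["world_to_cam"],3).tolist(), {k for k in p}); save(p,n+"0.png",s=1.4)
for n,p in ps.items():
    for l in("vise","jaw_pin","square_center","hex_center","tray","round_center","block_center","jar_center","carton_center","pliers_center"):
        print(n,l,[(np.round(d["centre"]).tolist(),round(d["conf"],2)) for d in search_frame(p,l)[:4]])
E
```

```text
pics
scene [[452.5853583082309, 0.0, 284.089471766433], [0.0, 452.5853583082309, 209.49753149908116], [0.0, 0.0, 1.0]] [[-0.694, 0.72, 0.002, 0.397], [-0.387, -0.375, 0.842, 0.183], [0.607, 0.584, 0.539, -1.313], [0.0, 0.0, 0.0, 1.0]] {'color', 'world_to_cam', 'shot', 'mtx'}
side [[476.6479493125051, 0.0, 282.22756642783077], [0.0, 476.6479493125051, 214.9421461240331], [0.0, 0.0, 1.0]] [[-0.889, -0.458, 0.002, 0.517], [0.255, -0.491, 0.833, -0.186], [-0.38, 0.741, 0.553, -1.099], [0.0, 0.0, 0.0, 1.0]] {'color', 'world_to_cam', 'shot', 'mtx'}
wrist [[325.19226210127806, 0.0, 276.809361408878], [0.0, 325.19226210127806, 207.85941093059213], [0.0, 0.0, 1.0]] [[-0.231, 0.973, 0.003, 0.623], [-0.936, -0.222, -0.272, 0.033], [-0.264, -0.065, 0.962, -0.391], [0.0, 0.0, 0.0, 1.0]] {'color', 'world_to_cam', 'shot', 'mtx'}
scene vise [([215.0, 171.0], 0.58)]
scene jaw_pin [([206.0, 155.0], 0.46)]
scene square_center [([178.0, 176.0], 0.68), ([220.0, 148.0], 0.64), ([280.0, 186.0], 0.64)]
scene hex_center [([280.0, 185.0], 0.89), ([261.0, 170.0], 0.79)]
scene tray [([451.0, 276.0], 0.94)]
scen
[... 379 characters left out ...]
([303.0, 170.0], 0.59)]
side hex_center [([318.0, 210.0], 0.88), ([334.0, 195.0], 0.61), ([252.0, 315.0], 0.29)]
side tray [([252.0, 315.0], 0.76)]
side round_center [([292.0, 233.0], 0.88), ([251.0, 315.0], 0.53), ([263.0, 216.0], 0.43), ([353.0, 178.0], 0.37)]
side block_center [([261.0, 215.0], 0.72), ([253.0, 317.0], 0.61)]
side jar_center [([222.0, 220.0], 0.58)]
side carton_center [([271.0, 197.0], 0.83)]
side pliers_center [([327.0, 246.0], 0.84)]
wrist vise [([385.0, 398.0], 0.45)]
wrist jaw_pin []
wrist square_center []
wrist hex_center []
wrist tray []
wrist round_center [([557.0, 404.0], 0.51)]
wrist block_center []
wrist jar_center []
wrist carton_center []
wrist pliers_center []
```

View pics/scene0.png

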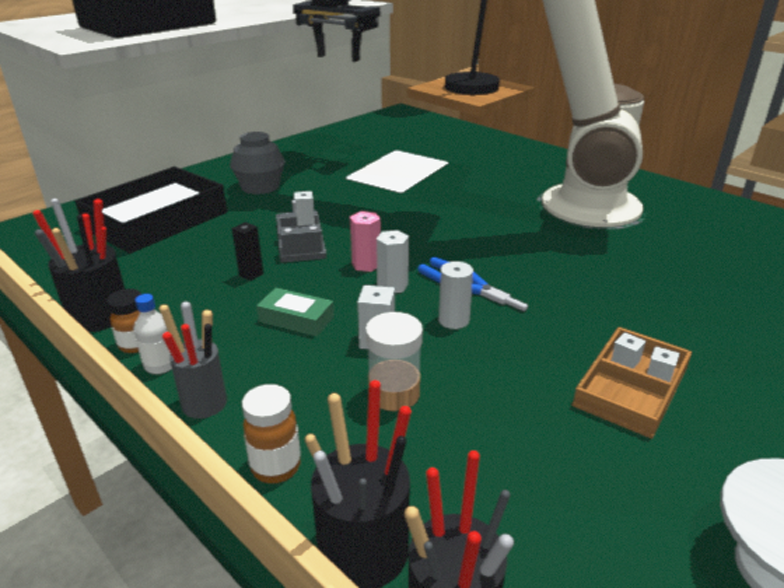

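View pics/side0.png

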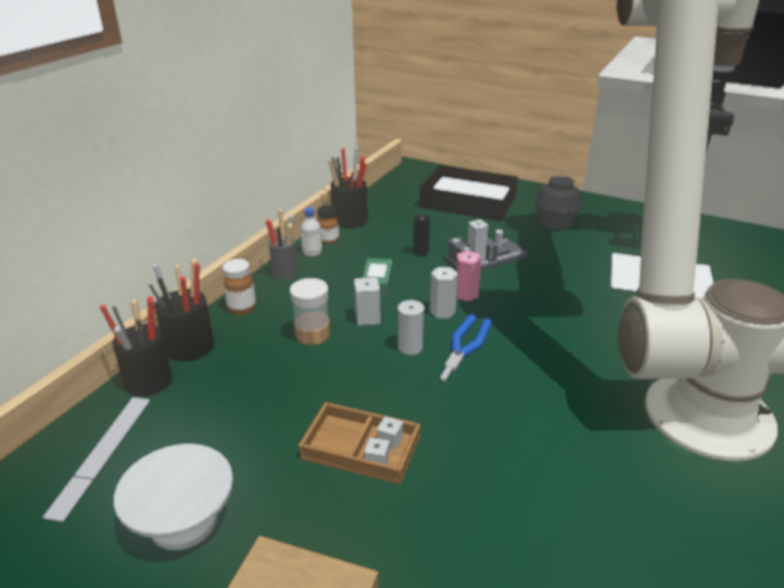

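Scene view: the square bar stands in the vise at about (217,148), and its black look-alike is at (177,178), which I leave alone. The grey hex bar is at (280,186), and its pink look-alike is at (261,172). The tray is at (451,272). The side view shows the grey hex at (316,209), pink at (334,196), the vise square at (341,168) and black at (301,168).

I'll triangulate these and confirm the targets in one enlarged crop.

Run:
```python
from h import *
A=capture("scene");B=capture("side")
def tri(u,v):
    a,d=ray(A,u);b,e=ray(B,v);d/=np.linalg.norm(d);e/=np.linalg.norm(e)
    s=np.linalg.lstsq(np.c_[d,-e],b-a,rcond=None)[0];p,q=a+s[0]*d,b+s[1]*e
    return np.round((p+q)/2,4),round(np.linalg.norm(p-q),4)
for n,u,v in(("hex",(280,186),(317,210)),("pink",(261,172),(334,196)),("blk",(177,178),(301,168)),("round",(325,210),(293,234)),("block",(268,226),(262,215)),("jar",(282,257),(222,221)),("tray",(451,272),(257,315)),("sqtop",(217,138),(342,160)),("pintop",(228,161),(356,166))):
    print(n,*tri(u,v))
def show(p,c,s):
    x0,y0,x1,y1=c;return cv2.resize(p["color"][y0:y1,x0:x1,::-1],None,fx=s,fy=s,interpolation=cv2.INTER_CUBIC)
cv2.imwrite("pics/crop1.png",np.vstack([show(A,(160,120,320,195),5)[:300*1+75],show(B,(290,145,450,205),5)[:225]]))
```

```text
hex [ 0.509  -0.0724  0.0445] 0.0058
pink [ 0.4926 -0.1535  0.0473] 0.0005
blk [ 0.6512 -0.2674  0.0478] 0.0035
round [0.5164 0.0644 0.0462] 0.0031
block [0.6343 0.0165 0.0409] 0.0041
jar [0.6988 0.1164 0.0583] 0.001
tray [0.4737 0.3283 0.0118] 0.0008
sqtop [ 0.5198 -0.277   0.1031] 0.0039
pintop [ 0.4858 -0.2951  0.0522] 0.0521
```

View pics/crop1.png

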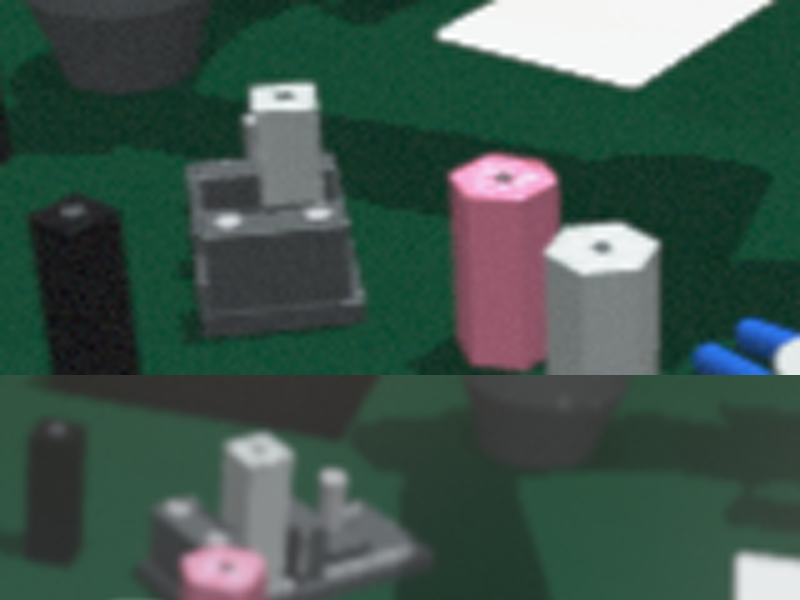

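Confirmed in the crop: the grey hex at crop (600,250) is separate from the pink one at (503,175). The square stands between the jaws, with the pin behind it, and the black bar is well apart. Next is a closer look from the wrist.

```bash
python3 - <<'E'
from h import *
s=sense();W=capture("wrist");T=W["world_to_cam"];c=-T[:3,:3].T@T[:3,3]
R=np.array(s["ee_rot"]);print(np.round(R,3).tolist(),s["tcp_pos"],s["time_s"])
print("cam in tool",np.round(R.T@(c-s["tcp_pos"]),4),"axis in tool",np.round(R.T@(-T[2,:3]),3),"up",np.round(R.T@T[1,:3],3))
E
python3 -m pendant '[{"x":0.25,"y":0.2,"z":0.4},{"x":0.5,"y":0.4,"z":0.4},{"x":0.75,"y":0.6,"z":0.4},{"x":0.9,"y":0.8,"z":0.4},{"x":1,"y":1,"z":0.4},{"x":1,"y":1,"z":0.4},{"x":1,"y":1,"z":0.4},{"x":1,"y":1,"z":0.4}]'
python3 - <<'E'
from h import *
W=capture("wrist");save(W,"w1.png",s=1.4);np.save("w1.npy",W,allow_pickle=True)
for l in("vise","square_center","hex_center","jaw_pin","pliers_center"): print(l,[(np.round(d["centre"]).tolist(),round(d["conf"],2)) for d in search_frame(W,l)])
E
```

```text
[[-0.973, -0.231, 0.0], [-0.231, 0.973, -0.0], [-0.0, -0.0, -1.0]] [ 0.14421057 -0.60811952  0.19475617] 1.75
cam in tool [ 0.0746  0.0007 -0.1898] axis in tool [-0.272  0.001  0.962] up [ 0.962 -0.     0.272]
vise [([384.0, 395.0], 0.74)]
square_center []
hex_center []
jaw_pin []
pliers_center []$[0]: bad value
```

View pics/w1.png

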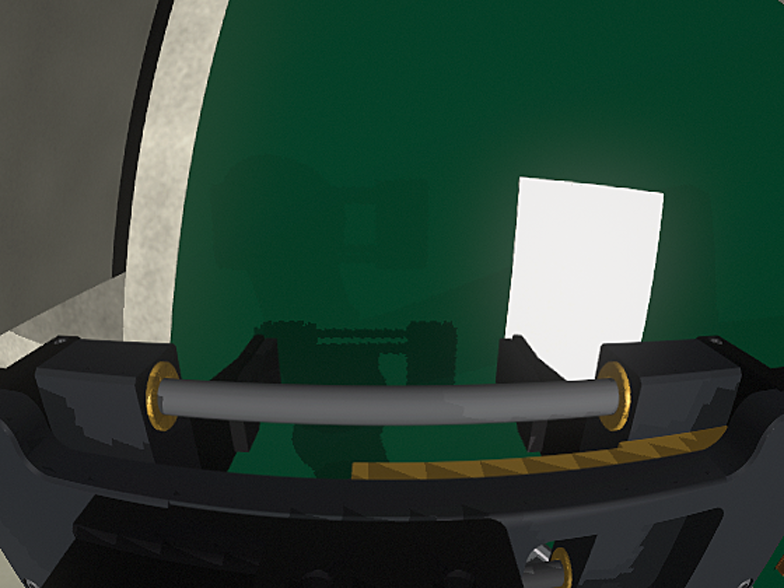

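This view shows only the gripper and the paper; nothing was moved because every row needs all its keys. The wrist camera sees the side towards tool +x.

```bash
python3 - <<'E'
from h import *
A=capture("scene");B=capture("side")
def tri(u,v):
    a,d=ray(A,u);b,e=ray(B,v);d/=np.linalg.norm(d);e/=np.linalg.norm(e)
    s=np.linalg.lstsq(np.c_[d,-e],b-a,rcond=None)[0];p,q=a+s[0]*d,b+s[1]*e
    return np.round((p+q)/2,4),round(np.linalg.norm(p-q),4)
print(tri((210,144),(356.5,165)),tri((217,139),(342,160)))
# fixed jaw top edge in scene crop: (190,225)->(345,220)?
print(atz(A,(160+203/5,120+322/5),0)[:2],atz(A,(160+364/5,120+312/5),0)[:2])
E
python3 -m pendant '[{"x":0.25,"y":0.2,"z":0.2,"rx":0,"ry":0,"rz":0,"claw":1},{"x":0.5,"y":0.4,"z":0.4,"rx":0,"ry":0,"rz":0,"claw":1},{"x":0.75,"y":0.6,"z":0.4,"rx":0,"ry":0,"rz":0,"claw":1},{"x":0.9,"y":0.8,"z":0.4,"rx":0,"ry":0,"rz":0,"claw":1},{"x":1,"y":1,"z":0.4,"rx":0,"ry":0,"rz":0,"claw":1},{"x":1,"y":1,"z":0.4,"rx":0,"ry":0,"rz":0,"claw":1},{"x":1,"y":1,"z":0.4,"rx":0,"ry":0,"rz":0,"claw":1},{"x":1,"y":1,"z":0.4,"rx":0,"ry":0,"rz":0,"claw":1}]'
```

```text
(array([ 0.494 , -0.3442,  0.0594]), np.float64(0.0005)) (array([ 0.5201, -0.2775,  0.1016]), np.float64(0.0017))
[ 0.58155401 -0.27861214] [ 0.5193543  -0.22905882]
time_s: 3.2
tcp_pos: [0.3943, -0.3579, 0.2949]
ee_rot: [[-0.973, -0.232, 0.0], [-0.232, 0.973, -0.0], [0.0, -0.0, -1.0]]
wrist_force: [-0.6, -0.1, 0.2]
gripper_width: 1.0
gripper_force: 0.0
```

```bash
python3 -m pendant '[{"x":0.2,"y":0.2,"z":0,"rx":0,"ry":0,"rz":0.06,"claw":1},{"x":0.4,"y":0.4,"z":0,"rx":0,"ry":0,"rz":0.11,"claw":1},{"x":0.6,"y":0.6,"z":0,"rx":0,"ry":0,"rz":0.16,"claw":1},{"x":0.74,"y":0.67,"z":0,"rx":0,"ry":0,"rz":0.21,"claw":1},{"x":0.74,"y":0.67,"z":0,"rx":0,"ry":0,"rz":0.26,"claw":1},{"x":0.74,"y":0.67,"z":0,"rx":0,"ry":0,"rz":0.26,"claw":1},{"x":0.74,"y":0.67,"z":0,"rx":0,"ry":0,"rz":0.26,"claw":1},{"x":0.74,"y":0.67,"z":0,"rx":0,"ry":0,"rz":0.26,"claw":1}]'
python3 - <<'E'
from h import *
W=capture("wrist");save(W,"w2.png",s=1.4);np.save("w2.npy",W,allow_pickle=True)
for l in("vise","square_center","hex_center","jaw_pin","pliers_center"): print(l,[(np.round(d["centre"]).tolist(),round(d["conf"],2)) for d in search_frame(W,l)])
E
```

```text
time_s: 4.2
tcp_pos: [0.5786, -0.1917, 0.2952]
ee_rot: [[-0.501, -0.866, 0.001], [-0.866, 0.501, -0.0], [-0.0, -0.0, -1.0]]
wrist_force: [-1.0, -0.1, 0.1]
gripper_width: 1.004
gripper_force: 0.0
vise [([269.0, 70.0], 0.91)]
square_center [([198.0, 151.0], 0.74), ([278.0, 91.0], 0.63), ([417.0, 216.0], 0.5)]
hex_center [([347.0, 167.0], 0.98), ([358.0, 221.0], 0.93)]
jaw_pin [([275.0, 62.0], 0.85)]
pliers_center [([416.0, 214.0], 0.86), ([274.0, 63.0], 0.66)]
```

View pics/w2.png

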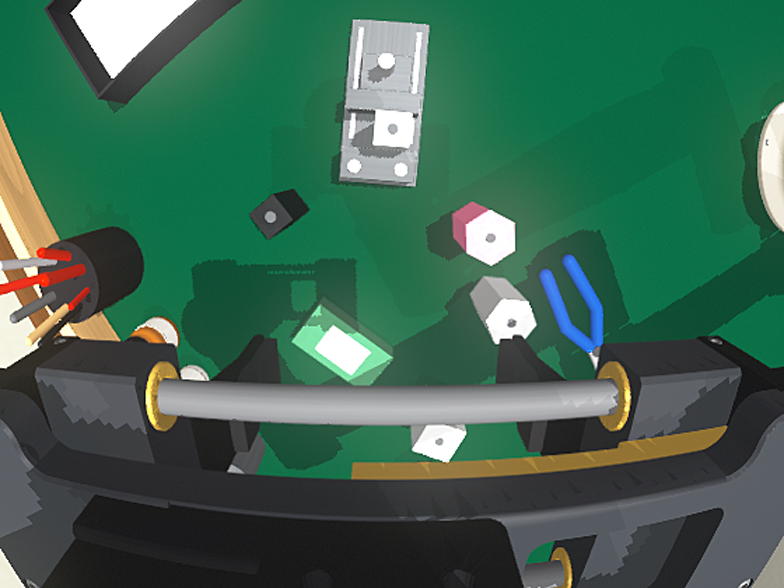

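The wrist view (at 1.4×) shows the pin top at (386,61), square top hole at (393,129), fixed-jaw end at (342,183)–(414,186), bed far end at (354,20)–(429,26) and grey hex top hole at (511,323). The pink bar is at (490,237) and the black one at (270,216).

Run:
```python
from h import *
W=np.load("w2.npy",allow_pickle=True).item()
P=lambda u,v,z:atz(W,(u/1.4,v/1.4),z,True)[:2]
far=[P(354,20,.012),P(429,26,.012)];nr=[P(342,183,.012),P(414,186,.012)]
print("far",far,"near",nr)
pin=P(386,61,.062);sq=P(393,129,.102);hx=P(511,323,.09)
print("pin",pin,"sq",sq,"hex",hx,"pink",P(490,237,.09))
for a in(far,nr): d=a[1]-a[0];print(np.linalg.norm(d),np.degrees(np.arctan2(d[1],d[0]))-90+180)
m=(nr[0]+nr[1])/2-(far[0]+far[1])/2;print(np.linalg.norm(m),np.degrees(np.arctan2(m[1],m[0])), (far[0]+far[1])/2)
# top faces by bright threshold
g=W["color"].min(2)
for n,(u,v),z in(("sq",(278,91),.102),("hex",(364,228),.09)):
    m=(g>225).astype(np.uint8);k,l,s,c=cv2.connectedComponentsWithStats(m)
    y,x=np.argwhere(l>=0)[0];best=min((i for i in range(1,k) if s[i,4]>100),key=lambda i:np.hypot(*(c[i]-(u,v))))
    ct=max(cv2.findContours((l==best).astype(np.uint8),0,2)[0],key=len)[:,0]
    w=np.array([atz(W,p,z,True)[:2] for p in ct])
    (cx,cy),sz,an=cv2.minAreaRect((w*1e4).astype(np.float32))
    print(n,s[best],"centre",cx/1e4,cy/1e4,"size",np.array(sz)/10,"ang",an)
    # support width over angle
    A=np.arange(0,180,3);wd=[np.ptp(w@[np.cos(a),np.sin(a)]) for a in np.radians(A)]
    h=w.mean(0);
    per=60 if n=="hex" else 90
    f=[sum(np.interp((a+q)%180,np.r_[A,180],np.r_[wd,wd[0]]) for q in range(0,180,per)) for a in range(per)]
    print("flat normal deg",int(np.argmin(f)),"mod",per,"w",min(f)/(180/per))
```

```text
far [array([ 0.49263701, -0.4085813 ]), array([ 0.4289301 , -0.36414381])] near [array([ 0.59080184, -0.26341098]), array([ 0.52810147, -0.22331728])]
pin [ 0.49294339 -0.34160223] sq [ 0.52181138 -0.27975316] hex [ 0.51162286 -0.07302787] pink [ 0.49291397 -0.15627162]
0.07767406862653504 235.10307136292897
0.07442339169203892 237.40315278130518
0.1737352691549886 55.394547065241284 [ 0.46078356 -0.38636256]
sq [266  78  30  28 656] centre 0.5211291015625 -0.2802972412109375 size [29.95270386 32.61994934] ang 55.00231170654297
flat normal deg 54 mod 90 w 0.03140702138683072
hex [347 213  36  32 736] centre 0.511192578125 -0.07700244750976562 size [44.12966614 44.99306946] ang 80.64061737060547
flat normal deg 54 mod 60 w 0.044172504339337844
```

```bash
python3 -m pendant '[{"x":-0.12,"y":-0.2,"z":0,"rx":0,"ry":0,"rz":-0.026,"claw":1},{"x":-0.24,"y":-0.4,"z":0,"rx":0,"ry":0,"rz":-0.026,"claw":1},{"x":-0.343,"y":-0.601,"z":-0.1,"rx":0,"ry":0,"rz":-0.026,"claw":1},{"x":-0.343,"y":-0.601,"z":-0.35,"rx":0,"ry":0,"rz":-0.026,"claw":1},{"x":-0.343,"y":-0.601,"z":-0.6,"rx":0,"ry":0,"rz":-0.026,"claw":1},{"x":-0.343,"y":-0.601,"z":-0.8,"rx":0,"ry":0,"rz":-0.026,"claw":1},{"x":-0.343,"y":-0.601,"z":-1,"rx":0,"ry":0,"rz":-0.026,"claw":1},{"x":-0.343,"y":-0.601,"z":-1,"rx":0,"ry":0,"rz":-0.026,"claw":1}]'
python3 - <<'E'
from h import *
W=capture("wrist");print([(np.round(d["centre"]).tolist(),round(d["conf"],2)) for d in search_frame(W,"jaw_pin")], proj(W,[.493,-.342,.062],True))
E
python3 -m pendant '[{"x":0,"y":0,"z":-0.03,"rx":0,"ry":0,"rz":0,"claw":1},{"x":0,"y":0,"z":-0.03,"rx":0,"ry":0,"rz":0,"claw":0.6},{"x":0,"y":0,"z":-0.03,"rx":0,"ry":0,"rz":0,"claw":0},{"x":0,"y":0,"z":-0.03,"rx":0,"ry":0,"rz":0,"claw":0},{"x":0,"y":0,"z":-0.03,"rx":0,"ry":0,"rz":0,"claw":0},{"x":0,"y":0,"z":-0.03,"rx":0,"ry":0,"rz":0,"claw":0},{"x":0,"y":0,"z":-0.03,"rx":0,"ry":0,"rz":0,"claw":0},{"x":0,"y":0,"z":-0.03,"rx":0,"ry":0,"rz":0,"claw":0}]'
```

```text
time_s: 5.5
tcp_pos: [0.4904, -0.3395, 0.041]
ee_rot: [[-0.568, -0.823, -0.009], [-0.823, 0.568, 0.004], [0.002, 0.009, -1.0]]
wrist_force: [-0.5, -0.5, 0.2]
gripper_width: 1.001
gripper_force: 0.0
[([274.0, 244.0], 0.62)] [269.63480144 251.81561859]
time_s: 6.6
tcp_pos: [0.4934, -0.3408, 0.0372]
ee_rot: [[-0.567, -0.824, -0.0], [-0.824, 0.567, 0.0], [0.0, 0.0, -1.0]]
wrist_force: [0.1, 0.6, 0.3]
gripper_width: 0.287
gripper_force: 0.0
```

```bash
python3 -m pendant '[{"x":0,"y":0,"z":0,"rx":0,"ry":0,"rz":0,"claw":0},{"x":0,"y":0,"z":0,"rx":0,"ry":0,"rz":0,"claw":0},{"x":0,"y":0,"z":0,"rx":0,"ry":0,"rz":0,"claw":0},{"x":-0.007,"y":-0.01,"z":0,"rx":0,"ry":0,"rz":0,"claw":0},{"x":-0.014,"y":-0.02,"z":0,"rx":0,"ry":0,"rz":0,"claw":0},{"x":-0.021,"y":-0.03,"z":0,"rx":0,"ry":0,"rz":0,"claw":0},{"x":-0.025,"y":-0.036,"z":0,"rx":0,"ry":0,"rz":0,"claw":0},{"x":-0.025,"y":-0.036,"z":0,"rx":0,"ry":0,"rz":0,"claw":0}]'
```

```text
time_s: 7.6
tcp_pos: [0.4871, -0.35, 0.0373]
ee_rot: [[-0.567, -0.824, 0.0], [-0.824, 0.567, -0.0], [-0.0, -0.0, -1.0]]
wrist_force: [0.1, -0.0, 0.8]
gripper_width: 0.004
gripper_force: 0.0
```

The fingers shut to 0, so they missed the pin. I'll look again.

Run:
```python
from h import *
A=capture("wrist");B=capture("scene");C=capture("side")
f=lambda p,x0,y0,x1,y1,s:cv2.resize(p["color"][y0:y1,x0:x1,::-1],None,fx=s,fy=s,interpolation=cv2.INTER_CUBIC)
a=f(A,170,160,380,300,2.8)[:300,:588];b=f(B,180,100,276,196,3);c=f(C,310,120,406,216,3)
h=min(b.shape[0],c.shape[0]);bot=np.hstack([b[:h],c[:h]]);a=cv2.copyMakeBorder(a,0,0,0,max(0,bot.shape[1]-a.shape[1]),0);bot=cv2.copyMakeBorder(bot,0,0,0,max(0,a.shape[1]-bot.shape[1]),0)
cv2.imwrite("pics/miss.png",np.vstack([a,bot]))
```

```text
(no output)
```

View pics/miss.png

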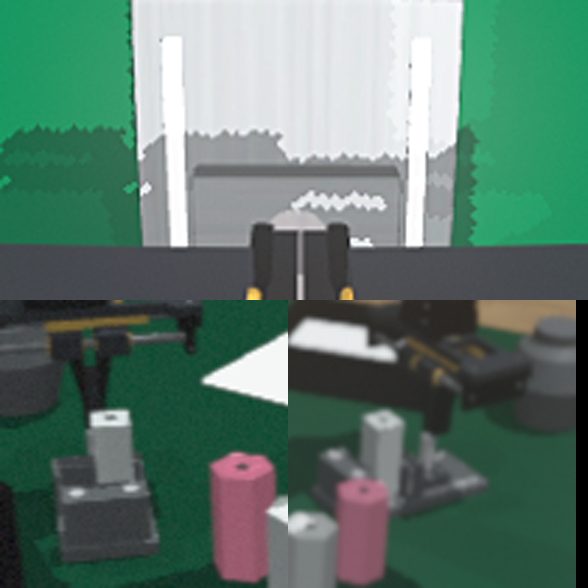

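Run:
```python
from h import *
s=sense();t=np.array(s["tcp_pos"]);print(t,s["gripper_width"],s["wrist_force"])
A=capture("wrist");C=capture("side");B=capture("scene")
for n,p,f,(x0,y0,k) in(("w",A,True,(170,160,2.8)),("side",C,False,(310,120,3)),("scene",B,False,(180,100,3))):
    for l,X in(("tcp",t),("tcp+25",t+[0,0,.025]),("pintop",[.493,-.342,.062]),("tcp@.062",[t[0],t[1],.062])):
        print(n,l,np.round((proj(p,X,f)-(x0,y0))*k))
print("disc seen at wrist crop (297,213..)", atz(A,(170+295/2.8,160+222/2.8),.062,True))
print("disc top edge", atz(A,(170+295/2.8,160+209/2.8),.062,True))
```

```text
[ 0.48722776 -0.34986277  0.03724501] 0.005953140441850108 [-0.8697287  -0.08218688  0.24919496]
w tcp [296. 222.]
w tcp+25 [296. 267.]
w pintop [294. 311.]
w tcp@.062 [296. 267.]
side tcp [146. 152.]
side tcp+25 [148. 131.]
side pintop [140. 134.]
side tcp@.062 [148. 132.]
scene tcp [ 94. 151.]
scene tcp+25 [ 92. 125.]
scene pintop [ 92. 130.]
scene tcp@.062 [ 92. 125.]
disc seen at wrist crop (297,213..) [ 0.48189683 -0.35781574  0.062     ]
disc top edge [ 0.48036315 -0.36003969  0.062     ]
```

Run:
```python
from h import *
C=capture("side");g=C["color"].astype(int)
print("cols 346..372")
for r in range(150,182,2): print(r,' '.join("%3d"%g[r,c].mean() for c in range(346,374,2)))
W=capture("wrist");g=W["color"].astype(int);print("wrist cols 250..304")
for r in range(222,250,2): print(r,' '.join("%3d"%g[r,c].mean() for c in range(250,306,3)))
s=sense();print(s["joints"],s["gripper_width"])
```

```text
cols 346..372
150  42  41  41  40  40  39  42  39  39  46  61  45  38  37
152  41  41  41  41  39  39  39  37  38  38  51  40  46  45
154  42  40  41  41  41  40  39  38  37  42  56  45  40  38
156  56  51  45  44  41  39  40  37  38  46  59  47  46  52
158 112  66  62  61  53  41  39  37  37  50  62  61  61  61
160 181 115  65  63  57  40  38  37  38  52  62  62  63  62
162 147 112  64  64  57  41  37  36  38  54  62  62  63  62
164 137  99  64  64  85  91  50  43  49  59  62  63  62  62
166 137  90  62  62  92 116  92  65  61  62  61  61  61  61
168 136  86  61  63  91 111 100  63  61  60  60  59  59  60
170 137  86  66  65  97 118 114  99  88  66  60  59  60  59
172 133  87  76  83 102 122 125 129 106  92  73  61  59  59
174 132 100  83  79  89 121 104  97 101 101  97  87  62  59
176 125  71  79  68  68 105  86  83  91 100 100 101  88  70
178 122  62  72  64  66  95  83  70  71  91 102 104 111 111
180 122  60  78  65  61  67  66  60  65  96 133 148 139 134
wrist cols 250..304
222 121 122 122 119 121 119 120 119 117 119 118 117 117 117 115 117 116 116 116
224 154 153 153 153 153 15
[... 433 characters left out ...]
 172 235 150 232 138
236 152 154 154 154 153 154 160 193 193 185 194 153 152 152 152 148 152 150 150
238 154 152 153 153 161 156 192 191 191 185 189 187 151 159 157 153 154 153 154
240 149 148 149 141  64  76 180 192 195 186 191 190 150  66  73 154 150 150 149
242 149 147 147 129  59  58 107 106 107 163 106 106 101  61  61 147 149 149 149
244 152 152 152 118  59  59  67  69  65 133  67  69  66  61  61 151 150 145 152
246 152 153 153 111  59  58  69  70  68 135  68  70  65  61  60 145 220 232 147
248  94  98 100  81  58  57  68  69  67 134  68  68  67  60  60 122 126 118  96
[-2.02253481e+01  2.83529024e+01 -1.43753760e+01 -4.80082633e-04
 -4.72712196e+01 -1.43097566e+01] 0.003328106781705011
```

The pixels put the fingertips at the reported height and the pin where it was, so the fingers slid off the pin. I'll re-grip it lower and check the hold before pulling.

```bash
python3 -m pendant '[{"x":0,"y":0,"z":0,"rx":0,"ry":0,"rz":0,"claw":0.45},{"x":0,"y":0,"z":0,"rx":0,"ry":0,"rz":0,"claw":0.45},{"x":0,"y":0,"z":0,"rx":0,"ry":0,"rz":0,"claw":0.45},{"x":0,"y":0,"z":0,"rx":0,"ry":0,"rz":0,"claw":0.45},{"x":0.025,"y":0.036,"z":-0.025,"rx":0,"ry":0,"rz":0,"claw":0.45},{"x":0.025,"y":0.036,"z":-0.025,"rx":0,"ry":0,"rz":0,"claw":0.0},{"x":0.025,"y":0.036,"z":-0.025,"rx":0,"ry":0,"rz":0,"claw":0},{"x":0.025,"y":0.036,"z":-0.025,"rx":0,"ry":0,"rz":0,"claw":0}]'
python3 -m pendant '[{"x":0,"y":0,"z":0,"rx":0,"ry":0,"rz":0,"claw":0},{"x":0,"y":0,"z":0,"rx":0,"ry":0,"rz":0,"claw":0},{"x":0,"y":0,"z":0,"rx":0,"ry":0,"rz":0,"claw":0},{"x":0,"y":0,"z":0,"rx":0,"ry":0,"rz":0,"claw":0},{"x":0,"y":0,"z":0,"rx":0,"ry":0,"rz":0,"claw":0},{"x":0,"y":0,"z":0,"rx":0,"ry":0,"rz":0,"claw":0},{"x":0,"y":0,"z":0,"rx":0,"ry":0,"rz":0,"claw":0},{"x":0,"y":0,"z":0,"rx":0,"ry":0,"rz":0,"claw":0}]'
```

```text
time_s: 9.0
tcp_pos: [0.4937, -0.341, 0.0311]
ee_rot: [[-0.567, -0.824, 0.001], [-0.824, 0.567, -0.0], [-0.0, -0.001, -1.0]]
wrist_force: [3.4, -2.1, -2.5]
gripper_width: 0.189
gripper_force: 2.6
time_s: 10.0
tcp_pos: [0.4943, -0.3414, 0.0312]
ee_rot: [[-0.567, -0.824, 0.002], [-0.824, 0.567, -0.001], [-0.0, -0.002, -1.0]]
wrist_force: [4.5, -3.6, -3.7]
gripper_width: 0.15
gripper_force: 30.0
```

Contact came at 0.189 (16.4 mm) and has firmed to 30 N, so this is a good grip. Pulling now.

```bash
python3 -m pendant '[{"x":-0.004,"y":-0.006,"z":0,"rx":0,"ry":0,"rz":0,"claw":0},{"x":-0.008,"y":-0.012,"z":0,"rx":0,"ry":0,"rz":0,"claw":0},{"x":-0.012,"y":-0.017,"z":0,"rx":0,"ry":0,"rz":0,"claw":0},{"x":-0.016,"y":-0.023,"z":0,"rx":0,"ry":0,"rz":0,"claw":0},{"x":-0.02,"y":-0.029,"z":0,"rx":0,"ry":0,"rz":0,"claw":0},{"x":-0.024,"y":-0.035,"z":0,"rx":0,"ry":0,"rz":0,"claw":0},{"x":-0.024,"y":-0.035,"z":0,"rx":0,"ry":0,"rz":0,"claw":0},{"x":-0.024,"y":-0.035,"z":0,"rx":0,"ry":0,"rz":0,"claw":0}]'
```

```text
time_s: 11.0
tcp_pos: [0.4888, -0.3494, 0.0312]
ee_rot: [[-0.567, -0.824, 0.002], [-0.824, 0.567, -0.0], [-0.001, -0.002, -1.0]]
wrist_force: [5.2, -1.2, -3.1]
gripper_width: 0.151
gripper_force: 30.0
```

```bash
python3 -m pendant '[{"x":-0.003,"y":-0.004,"z":0,"rx":0,"ry":0,"rz":0,"claw":0},{"x":-0.006,"y":-0.008,"z":0,"rx":0,"ry":0,"rz":0,"claw":0},{"x":-0.008,"y":-0.012,"z":0,"rx":0,"ry":0,"rz":0,"claw":0},{"x":-0.008,"y":-0.012,"z":0,"rx":0,"ry":0,"rz":0,"claw":0},{"x":-0.008,"y":-0.012,"z":0,"rx":0,"ry":0,"rz":0,"claw":0},{"x":-0.008,"y":-0.012,"z":0,"rx":0,"ry":0,"rz":0,"claw":0},{"x":-0.008,"y":-0.012,"z":0,"rx":0,"ry":0,"rz":0,"claw":0},{"x":-0.008,"y":-0.012,"z":0,"rx":0,"ry":0,"rz":0,"claw":0}]'
```

```text
time_s: 12.0
tcp_pos: [0.4877, -0.3509, 0.0312]
ee_rot: [[-0.567, -0.824, 0.004], [-0.824, 0.567, 0.001], [-0.003, -0.003, -1.0]]
wrist_force: [7.5, 4.8, -1.8]
gripper_width: 0.15
gripper_force: 30.0
```

The jaw is open against its stop: force rising, motion stopped. I'll release it and move over the square bar.

```bash
python3 -m pendant '[{"x":0.004,"y":0.006,"z":0,"rx":0,"ry":0,"rz":0,"claw":0.6},{"x":0.004,"y":0.006,"z":0,"rx":0,"ry":0,"rz":0,"claw":0.6},{"x":0.004,"y":0.006,"z":0,"rx":0,"ry":0,"rz":0,"claw":0.6},{"x":0.004,"y":0.006,"z":0,"rx":0,"ry":0,"rz":0,"claw":0.7},{"x":0.004,"y":0.006,"z":0.2,"rx":0,"ry":0,"rz":0,"claw":0.8},{"x":0.004,"y":0.006,"z":0.45,"rx":0,"ry":0,"rz":0,"claw":0.8},{"x":0.07,"y":0.15,"z":0.5,"rx":0,"ry":0,"rz":0,"claw":0.8},{"x":0.141,"y":0.293,"z":0.5,"rx":0,"ry":0,"rz":0,"claw":0.8}]'
python3 - <<'E'
from h import *
s=sense();print(s["tcp_pos"],s["gripper_width"])
W=capture("wrist");save(W,"w3.png",(120,120,440,300),2.4)
for l in("jaw_pin","square_center"): print(l,[(np.round(d["centre"]).tolist(),round(d["conf"],2)) for d in search_frame(W,l)])
print(proj(W,[.4875,-.3505,.062],True))
E
```

```text
time_s: 13.0
tcp_pos: [0.5213, -0.2793, 0.1582]
ee_rot: [[-0.568, -0.823, 0.004], [-0.823, 0.568, -0.001], [-0.001, -0.003, -1.0]]
wrist_force: [-0.1, 0.3, -0.7]
gripper_width: 0.79
gripper_force: 0.0
[ 0.52133635 -0.27925157  0.15823448] 0.7898784396925006
jaw_pin [([265.0, 137.0], 0.73)]
square_center [([273.0, 199.0], 0.79), ([179.0, 256.0], 0.62)]
[261.84697073 113.73504597]
```

```bash
python3 -m pendant '[{"x":0,"y":0,"z":-0.15,"rx":0,"ry":0,"rz":0,"claw":0.8},{"x":0,"y":0,"z":-0.3,"rx":0,"ry":0,"rz":0,"claw":0.8},{"x":0,"y":0,"z":-0.4,"rx":0,"ry":0,"rz":0,"claw":0.8},{"x":0,"y":0,"z":-0.4,"rx":0,"ry":0,"rz":0,"claw":0.3},{"x":0,"y":0,"z":-0.4,"rx":0,"ry":0,"rz":0,"claw":0},{"x":0,"y":0,"z":-0.4,"rx":0,"ry":0,"rz":0,"claw":0},{"x":0,"y":0,"z":-0.4,"rx":0,"ry":0,"rz":0,"claw":0},{"x":0,"y":0,"z":-0.4,"rx":0,"ry":0,"rz":0,"claw":0}]'
python3 -m pendant '[{"x":0,"y":0,"z":0,"rx":0,"ry":0,"rz":0,"claw":0},{"x":0,"y":0,"z":0,"rx":0,"ry":0,"rz":0,"claw":0},{"x":0,"y":0,"z":0,"rx":0,"ry":0,"rz":0,"claw":0},{"x":0,"y":0,"z":0.08,"rx":0,"ry":0,"rz":0,"claw":0},{"x":0,"y":0,"z":0.16,"rx":0,"ry":0,"rz":0,"claw":0},{"x":0,"y":0,"z":0.3,"rx":0,"ry":0,"rz":0,"claw":0},{"x":0,"y":0,"z":0.5,"rx":0,"ry":0,"rz":0,"claw":0},{"x":0,"y":0,"z":0.65,"rx":0,"ry":0,"rz":0,"claw":0}]'
python3 - <<'E'
from h import *
A=capture("scene");B=capture("side")
for p,n in((A,"A"),(B,"B")):
    r=regions_of(p,"tray")[0];m=r["region"].astype(np.uint8);print(n,r["conf"],np.round(r["centre"]),m.sum())
    ct=max(cv2.findContours(m,0,2)[0],key=len);h=cv2.approxPolyDP(cv2.convexHull(ct),4,True)[:,0];print(h.tolist())
    for z in(0,.03): print(z,[np.round(atz(p,q,z)[:2],3).tolist() for q in h])
f=lambda p,x0,y0,x1,y1,s:cv2.resize(p["color"][y0:y1,x0:x1,::-1],None,fx=s,fy=s,interpolation=cv2.INTER_CUBIC)
cv2.imwrite("pics/tray.png",np.vstack([f(A,400,225,510,320,3),f(B,205,280,315,350,3)]))
E
```

```text
time_s: 14.15
tcp_pos: [0.5213, -0.2795, 0.0568]
ee_rot: [[-0.567, -0.824, 0.002], [-0.824, 0.567, -0.001], [-0.001, -0.002, -1.0]]
wrist_force: [0.5, -0.1, 2.4]
gripper_width: 0.342
gripper_force: 29.9
time_s: 15.15
tcp_pos: [0.5201, -0.2789, 0.219]
ee_rot: [[-0.567, -0.824, -0.001], [-0.824, 0.567, 0.001], [-0.0, 0.002, -1.0]]
wrist_force: [0.5, 0.0, -0.9]
gripper_width: 0.343
gripper_force: 29.9
A 0.76 [450. 278.] 3328
[[442, 235], [493, 253], [465, 313], [410, 289], [413, 274]]
0 [[0.362, 0.255], [0.348, 0.357], [0.541, 0.39], [0.553, 0.293], [0.514, 0.276]]
0.03 [[0.405, 0.271], [0.391, 0.367], [0.574, 0.399], [0.585, 0.307], [0.548, 0.291]]
B 0.8 [249. 318.] 2922
[[230, 289], [298, 301], [299, 313], [287, 343], [217, 328], [215, 315]]
0 [[0.577, 0.274], [0.419, 0.237], [0.401, 0.27], [0.386, 0.358], [0.537, 0.39], [0.562, 0.36]]
0.03 [[0.558, 0.301], [0.406, 0.265], [0.388, 0.297], [0.374, 0.382], [0.519, 0.412], [0.543, 0.384]]
```

View pics/tray.png

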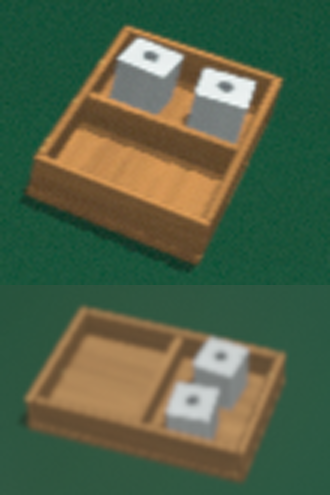

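The tray (scene crop) shows its two short pieces in the far-left bay. The empty bay is the near one, between the divider (92,98)–(238,148) and the near rim (38,158)–(203,245) in crop pixels. In the side crop, the empty bay is the left one. The square bar is held (29.8 mm opening).

Run:
```python
from h import *
A=capture("scene");B=capture("side")
a=lambda u,v:atz(A,(400+u/3,225+v/3),.03)[:2]
b=lambda u,v:atz(B,(205+u/3,280+v/3),.03)[:2]
# order: far -x corners .. outer rim corners: P(-x,-y),Q(-x,+y),R(+x,+y),S(+x,-y)
for n,f,c in(("A",a,[(125,28),(283,78),(203,245),(36,158)]),("B",b,[(285,68),(245,172),(28,116),(82,24)])):
    q=np.array([f(*k) for k in c]);print(n,np.round(q,3).tolist())
    m=q.mean(0);x=(q[2]+q[3]-q[0]-q[1])/2;print("centre",m,"len",np.linalg.norm(x),np.degrees(np.arctan2(x[1],x[0])),"w",np.linalg.norm(q[1]-q[0]),np.linalg.norm(q[2]-q[3]))
    e=x/np.linalg.norm(x);print("bay",m+e*.0385)
print("dividers",a(92,98),a(238,148),b(180,55),b(150,140))
print(sense()["tcp_pos"])
```

```text
A [[0.403, 0.269], [0.384, 0.366], [0.557, 0.395], [0.558, 0.294]]
centre [0.4754392  0.33135379] len 0.16648019275585396 9.34401518162135 w 0.09887263761108626 0.10091413477078086
bay [0.51342835 0.33760472]
B [[0.4, 0.268], [0.381, 0.369], [0.538, 0.393], [0.555, 0.296]]
centre [0.46866172 0.33162929] len 0.15850243570600486 9.445807262842754 w 0.10268105370408954 0.0986582387248119
bay [0.50663971 0.3379477 ]
dividers [0.48490439 0.29023661] [0.46776056 0.37475714] [0.47381906 0.29133138] [0.4517429  0.37352608]
[ 0.51916313 -0.27857419  0.21565417]
```

```bash
python3 -m pendant '[{"x":0,"y":0.1,"z":0,"rx":0,"ry":0,"rz":0,"claw":0},{"x":0,"y":0.22,"z":0,"rx":0,"ry":0,"rz":0,"claw":0},{"x":0,"y":0.35,"z":0,"rx":0,"ry":0,"rz":0,"claw":0},{"x":0,"y":0.48,"z":0,"rx":0,"ry":0,"rz":0,"claw":0},{"x":0,"y":0.61,"z":0,"rx":0,"ry":0,"rz":0,"claw":0},{"x":0,"y":0.74,"z":0,"rx":0,"ry":0,"rz":0,"claw":0},{"x":0,"y":0.87,"z":0,"rx":0,"ry":0,"rz":0,"claw":0},{"x":0,"y":1,"z":0,"rx":0,"ry":0,"rz":0,"claw":0}]'
python3 -m pendant '[{"x":0,"y":0.13,"z":0,"rx":0,"ry":0,"rz":0.03,"claw":0},{"x":0,"y":0.26,"z":0,"rx":0,"ry":0,"rz":0.06,"claw":0},{"x":0,"y":0.39,"z":0,"rx":0,"ry":0,"rz":0.09,"claw":0},{"x":0,"y":0.52,"z":0,"rx":0,"ry":0,"rz":0.12,"claw":0},{"x":0,"y":0.65,"z":0,"rx":0,"ry":0,"rz":0.15,"claw":0},{"x":0,"y":0.78,"z":0,"rx":0,"ry":0,"rz":0.18,"claw":0},{"x":0,"y":0.9,"z":0,"rx":0,"ry":0,"rz":0.21,"claw":0},{"x":0,"y":1,"z":0,"rx":0,"ry":0,"rz":0.247,"claw":0}]'
```

```text
time_s: 16.45
tcp_pos: [0.5194, -0.0284, 0.2162]
ee_rot: [[-0.567, -0.824, -0.004], [-0.824, 0.567, -0.001], [0.003, 0.003, -1.0]]
wrist_force: [1.0, 0.4, -1.6]
gripper_width: 0.346
gripper_force: 29.9
time_s: 17.45
tcp_pos: [0.5195, 0.2212, 0.216]
ee_rot: [[0.176, -0.984, -0.004], [-0.984, -0.176, -0.002], [0.002, 0.004, -1.0]]
wrist_force: [-0.4, -0.7, -1.6]
gripper_width: 0.342
gripper_force: 29.9
```

```bash
python3 -m pendant '[{"x":-0.01,"y":0.16,"z":0,"rx":0,"ry":0,"rz":0,"claw":0},{"x":-0.03,"y":0.33,"z":0,"rx":0,"ry":0,"rz":0,"claw":0},{"x":-0.042,"y":0.467,"z":0,"rx":0,"ry":0,"rz":0,"claw":0},{"x":-0.042,"y":0.467,"z":-0.2,"rx":0,"ry":0,"rz":0,"claw":0},{"x":-0.042,"y":0.467,"z":-0.4,"rx":0,"ry":0,"rz":0,"claw":0},{"x":-0.042,"y":0.467,"z":-0.53,"rx":0,"ry":0,"rz":0,"claw":0},{"x":-0.042,"y":0.467,"z":-0.6,"rx":0,"ry":0,"rz":0,"claw":0},{"x":-0.042,"y":0.467,"z":-0.65,"rx":0,"ry":0,"rz":0,"claw":0}]'
python3 -m pendant '[{"x":0,"y":0,"z":-0.01,"rx":0,"ry":0,"rz":0,"claw":0},{"x":0,"y":0,"z":-0.015,"rx":0,"ry":0,"rz":0,"claw":0},{"x":0,"y":0,"z":-0.015,"rx":0,"ry":0,"rz":0,"claw":0.35},{"x":0,"y":0,"z":-0.015,"rx":0,"ry":0,"rz":0,"claw":0.4},{"x":0,"y":0,"z":-0.015,"rx":0,"ry":0,"rz":0,"claw":0.5},{"x":0,"y":0,"z":-0.015,"rx":0,"ry":0,"rz":0,"claw":0.65},{"x":0,"y":0,"z":-0.015,"rx":0,"ry":0,"rz":0,"claw":0.8},{"x":0,"y":0,"z":-0.015,"rx":0,"ry":0,"rz":0,"claw":0.8}]'
```

```text
time_s: 18.45
tcp_pos: [0.5089, 0.3361, 0.0529]
ee_rot: [[0.172, -0.985, -0.004], [-0.985, -0.172, -0.004], [0.003, 0.004, -1.0]]
wrist_force: [0.2, 1.0, -1.4]
gripper_width: 0.341
gripper_force: 29.9
time_s: 19.45
tcp_pos: [0.5102, 0.3374, 0.0523]
ee_rot: [[0.172, -0.985, 0.0], [-0.985, -0.172, 0.0], [-0.0, -0.0, -1.0]]
wrist_force: [0.4, 0.5, -0.2]
gripper_width: 0.742
gripper_force: 0.0
```

The square bar is released in the tray. I'll rise and hover beside the hex bar for a close look.

```bash
python3 -m pendant '[{"x":0,"y":0,"z":0.2,"rx":0,"ry":0,"rz":0,"claw":1},{"x":0,"y":0,"z":0.4,"rx":0,"ry":0,"rz":0,"claw":1},{"x":0,"y":-0.1,"z":0.6,"rx":0,"ry":0,"rz":-0.02,"claw":1},{"x":0,"y":-0.3,"z":0.75,"rx":0,"ry":0,"rz":-0.04,"claw":1},{"x":0,"y":-0.5,"z":0.8,"rx":0,"ry":0,"rz":-0.06,"claw":1},{"x":0,"y":-0.7,"z":0.8,"rx":0,"ry":0,"rz":-0.08,"claw":1},{"x":0,"y":-0.85,"z":0.8,"rx":0,"ry":0,"rz":-0.089,"claw":1},{"x":0,"y":-1,"z":0.8,"rx":0,"ry":0,"rz":-0.089,"claw":1}]'
python3 -m pendant '[{"x":0,"y":-0.15,"z":0,"rx":0,"ry":0,"rz":0,"claw":1},{"x":0,"y":-0.27,"z":0,"rx":0,"ry":0,"rz":0,"claw":1},{"x":0,"y":-0.33,"z":0,"rx":0,"ry":0,"rz":0,"claw":1},{"x":0,"y":-0.33,"z":0,"rx":0,"ry":0,"rz":0,"claw":1},{"x":0,"y":-0.33,"z":0,"rx":0,"ry":0,"rz":0,"claw":1},{"x":0,"y":-0.33,"z":0,"rx":0,"ry":0,"rz":0,"claw":1},{"x":0,"y":-0.33,"z":0,"rx":0,"ry":0,"rz":0,"claw":1},{"x":0,"y":-0.33,"z":0,"rx":0,"ry":0,"rz":0,"claw":1}]'
python3 - <<'E'
from h import *
W=capture("wrist");np.save("w4.npy",W,allow_pickle=True);save(W,"w4.png",(120,0,440,280),2.1)
print(sense()["tcp_pos"])
for d in regions_of(W,"hex_center"): print(np.round(d["centre"]),d["conf"],d["region"].sum())
g=W["color"].min(2)
k,l,s,c=cv2.connectedComponentsWithStats((g>215).astype(np.uint8))
for i in range(1,k):
    if 400<s[i,4]<6000:
        ct=max(cv2.findContours((l==i).astype(np.uint8),0,2)[0],key=len)[:,0]
        w=np.array([atz(W,p,.09,True)[:2] for p in ct])
        A=np.arange(0,180,2);wd=np.array([np.ptp(w@[np.cos(a),np.sin(a)]) for a in np.radians(A)])
        f=[sum(wd[((a+q)%180)//2] for q in(0,60,120)) for a in range(0,60,2)]
        (cx,cy),r=cv2.minEnclosingCircle((w*1e4).astype(np.float32));M=cv2.moments((w*1e4).astype(np.float32).reshape(-1,1,2))
        print(s[i],"mec",cx/1e4,cy/1e4,r/10,"mom",M["m10"]/M["m00"]/1e4,M["m01"]/M["m00"]/1e4,"flat",2*int(np.argmin(f)),min(f)/3,"mod60")
E
```

```text
time_s: 20.45
tcp_pos: [0.5099, 0.086, 0.2525]
ee_rot: [[-0.107, -0.994, 0.0], [-0.994, 0.107, 0.0], [-0.0, -0.0, -1.0]]
wrist_force: [-0.1, -0.6, -0.1]
gripper_width: 1.0
gripper_force: 0.0
time_s: 21.45
tcp_pos: [0.5102, 0.0053, 0.2522]
ee_rot: [[-0.106, -0.994, -0.0], [-0.994, 0.106, 0.0], [0.0, 0.0, -1.0]]
wrist_force: [-0.3, -0.2, 0.3]
gripper_width: 1.001
gripper_force: 0.0
[0.51022914 0.00516661 0.25223066]
[267. 112.] 0.6 1457
[279.  43.] 0.57 1757
[ 253   18   48   42 1334] mec 0.4931154296875 -0.15591173095703126 25.411100769042967 mom 0.4930003971752058 -0.15594643899836275 flat 34 0.04439718087820995 mod60
[121  83  37  46 927] mec 0.655548046875 -0.1051338134765625 25.977783203125 mom 0.6559027152570026 -0.10503182473610662 flat 20 0.044904139755713855 mod60
[  3  90  21  29 441] mec 0.856813671875 -0.1547365966796875 23.468035888671874 mom 0.8547984131322042 -0.1532318119971055 flat 50 0.042211361063075103 mod60
[ 247   91   42   47 1450] mec 0.51126142578125 -0.07377391357421875 25.15758819580078 mom 0.5114397013814816 -0.07382407377418777 flat 54 0.044627086527965286 mod60
[ 524   95   36  109 1903] mec 0.09669205322265625 -0.012613217926025391 80.46880493164062 mom 0.13740444647851804 -0.012258753847873158 flat 4 0.12908469061072067 mod60
[ 151  179   48   49 1153] mec 0.63054423828125 0.013045042419433594 29.09786376953125 mom 0.6303807549781234 0.013117355101512471 flat 6 0.05157968504199586 mod60
[335 199  15  52 408] mec 0.4398107421875 0.05977578125 31.66474609375 mom 0.43855909888333333 0.05826872733661449 flat 2 0.04370545900821679 mod60
[  0 203  17  60 535] mec 0.9465265625 0.026646600341796875 52.5501708984375 mom 0.9388009300526257 0.03902689954168376 flat 34 0.07494249363126197 mod60
[ 256  215   40   37 1087] mec 0.517478564453125 0.06126423950195312 22.864219665527344 mom 0.5174372177009025 0.061405875298187425 flat 24 0.04476218237180699 mod60
```

View pics/w4.png

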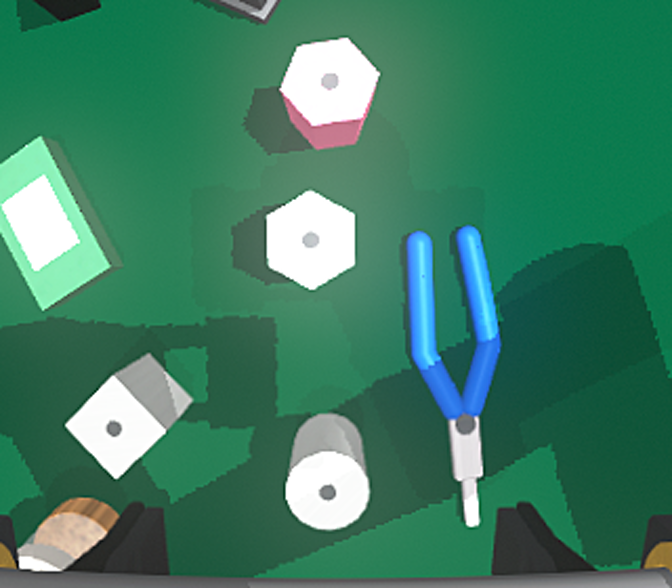

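The crop shows the grey hex at (310,240) with flats facing left and right (normal at 54° mod 60), matching the finger line. The pink bar sits above it at (330,80). Descending to grip the hex.

```bash
python3 -m pendant '[{"x":0.004,"y":-0.16,"z":0,"rx":0,"ry":0,"rz":0,"claw":1},{"x":0.004,"y":-0.316,"z":0,"rx":0,"ry":0,"rz":0,"claw":1},{"x":0.004,"y":-0.316,"z":-0.15,"rx":0,"ry":0,"rz":0,"claw":1},{"x":0.004,"y":-0.316,"z":-0.35,"rx":0,"ry":0,"rz":0,"claw":1},{"x":0.004,"y":-0.316,"z":-0.55,"rx":0,"ry":0,"rz":0,"claw":1},{"x":0.004,"y":-0.316,"z":-0.72,"rx":0,"ry":0,"rz":0,"claw":1},{"x":0.004,"y":-0.316,"z":-0.825,"rx":0,"ry":0,"rz":0,"claw":1},{"x":0.004,"y":-0.316,"z":-0.825,"rx":0,"ry":0,"rz":0,"claw":1}]'
python3 -m pendant '[{"x":0,"y":0,"z":0,"rx":0,"ry":0,"rz":0,"claw":0.6},{"x":0,"y":0,"z":0,"rx":0,"ry":0,"rz":0,"claw":0.3},{"x":0,"y":0,"z":0,"rx":0,"ry":0,"rz":0,"claw":0},{"x":0,"y":0,"z":0,"rx":0,"ry":0,"rz":0,"claw":0},{"x":0,"y":0,"z":0,"rx":0,"ry":0,"rz":0,"claw":0},{"x":0,"y":0,"z":0,"rx":0,"ry":0,"rz":0,"claw":0},{"x":0,"y":0,"z":0,"rx":0,"ry":0,"rz":0,"claw":0},{"x":0,"y":0,"z":0,"rx":0,"ry":0,"rz":0,"claw":0}]'
```

```text
time_s: 22.55
tcp_pos: [0.5096, -0.0744, 0.0442]
ee_rot: [[-0.106, -0.994, -0.005], [-0.994, 0.106, -0.001], [0.001, 0.005, -1.0]]
wrist_force: [1.2, 0.4, 0.8]
gripper_width: 0.999
gripper_force: 0.0
time_s: 23.55
tcp_pos: [0.5114, -0.0741, 0.0462]
ee_rot: [[-0.106, -0.994, 0.0], [-0.994, 0.106, -0.0], [0.0, -0.0, -1.0]]
wrist_force: [-0.2, -0.9, 3.4]
gripper_width: 0.5
gripper_force: 29.9
```

```bash
python3 -m pendant '[{"x":0,"y":0,"z":0.1,"rx":0,"ry":0,"rz":0,"claw":0},{"x":0,"y":0,"z":0.3,"rx":0,"ry":0,"rz":0,"claw":0},{"x":0,"y":0,"z":0.5,"rx":0,"ry":0,"rz":0,"claw":0},{"x":0.02,"y":-0.05,"z":0.7,"rx":0,"ry":0,"rz":0,"claw":0},{"x":0.07,"y":-0.2,"z":0.855,"rx":0,"ry":0,"rz":0.007,"claw":0},{"x":0.114,"y":-0.35,"z":0.855,"rx":0,"ry":0,"rz":0.007,"claw":0},{"x":0.114,"y":-0.424,"z":0.855,"rx":0,"ry":0,"rz":0.007,"claw":0},{"x":0.114,"y":-0.424,"z":0.855,"rx":0,"ry":0,"rz":0.007,"claw":0}]'
python3 -m pendant '[{"x":0,"y":0,"z":0,"rx":0,"ry":0,"rz":0,"claw":0},{"x":0,"y":0,"z":0,"rx":0,"ry":0,"rz":0,"claw":0},{"x":0,"y":0,"z":0,"rx":0,"ry":0,"rz":0,"claw":0},{"x":0,"y":0,"z":0,"rx":0,"ry":0,"rz":0,"claw":0},{"x":0,"y":0,"z":0,"rx":0,"ry":0,"rz":0,"claw":0},{"x":0,"y":0,"z":0,"rx":0,"ry":0,"rz":0,"claw":0},{"x":0,"y":0,"z":0,"rx":0,"ry":0,"rz":0,"claw":0},{"x":0,"y":0,"z":0,"rx":0,"ry":0,"rz":0,"claw":0}]'
python3 - <<'E'
from h import *
W=capture("wrist");np.save("w5.npy",W,allow_pickle=True);save(W,"w5.png",(200,0,400,200),3)
o=np.array([.5175,-.3045]);a=np.radians(55.3);x=np.array([np.cos(a),np.sin(a)]);y=np.array([-x[1],x[0]])
for u,v,z in((-.1,-.04,.012),(-.1,.04,.012),(.075,.04,.012),(.075,-.04,.012),(.04,-.035,.052),(.04,.035,.052),(-.008,-.035,.052),(-.008,.035,.052),(-.055,0,.062)):
    print(u,v,np.round((proj(W,[*(o+u*x+v*y),z],True)-(200,0))*3))
E
```

```text
time_s: 24.55
tcp_pos: [0.5384, -0.1807, 0.2577]
ee_rot: [[-0.087, -0.996, -0.004], [-0.996, 0.087, 0.001], [-0.001, 0.004, -1.0]]
wrist_force: [-0.7, -0.1, -2.8]
gripper_width: 0.499
gripper_force: 29.9
time_s: 25.55
tcp_pos: [0.5397, -0.1802, 0.2597]
ee_rot: [[-0.085, -0.996, 0.0], [-0.996, 0.085, 0.0], [-0.0, -0.0, -1.0]]
wrist_force: [0.3, -0.1, -3.1]
gripper_width: 0.504
gripper_force: 29.9
-0.1 -0.04 [290.  16.]
-0.1 0.04 [444. 104.]
0.075 0.04 [250. 428.]
0.075 -0.04 [ 94. 341.]
0.04 -0.035 [133. 270.]
0.04 0.035 [284. 355.]
-0.008 -0.035 [193. 169.]
-0.008 0.035 [344. 255.]
-0.055 0 [329. 110.]
```

View pics/w5.png

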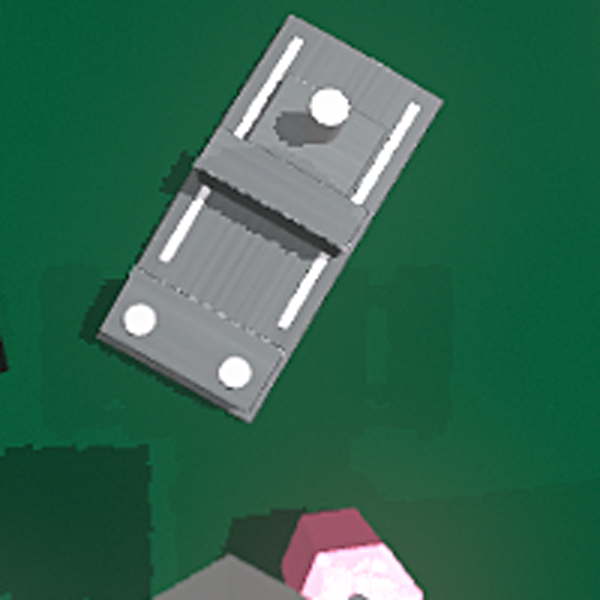

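The crop shows the vise empty and fully open: pin at (330,106), fixed-jaw face line (135,268)–(283,350), sliding face (197,170)–(340,252). My model fits to about 1 mm once the origin moves −1.2 mm along the vise. Next: hover, then insert.

```bash
python3 -m pendant '[{"x":-0.015,"y":-0.12,"z":0,"rx":0,"ry":0,"rz":0,"claw":0},{"x":-0.035,"y":-0.29,"z":-0.05,"rx":0,"ry":0,"rz":0,"claw":0},{"x":-0.055,"y":-0.448,"z":-0.2,"rx":0,"ry":0,"rz":0,"claw":0},{"x":-0.055,"y":-0.448,"z":-0.4,"rx":0,"ry":0,"rz":0,"claw":0},{"x":-0.055,"y":-0.448,"z":-0.52,"rx":0,"ry":0,"rz":0,"claw":0},{"x":-0.055,"y":-0.448,"z":-0.56,"rx":0,"ry":0,"rz":0,"claw":0},{"x":-0.055,"y":-0.448,"z":-0.56,"rx":0,"ry":0,"rz":0,"claw":0},{"x":-0.055,"y":-0.448,"z":-0.56,"rx":0,"ry":0,"rz":0,"claw":0}]'
python3 - <<'E'
from h import *
s=sense();print(s["tcp_pos"],np.round(s["ee_rot"],4).tolist(),s["wrist_force"])
W=capture("wrist")
o=np.array([.5168,-.3055]);a=np.radians(55.3);x=np.array([np.cos(a),np.sin(a)]);y=np.array([-x[1],x[0]])
print(proj(W,[*(o-.055*x),.062],True))
g=W["color"].min(2);k,l,st,c=cv2.connectedComponentsWithStats((g>215).astype(np.uint8));print([(st[i].tolist(),np.round(c[i],1).tolist(),np.round(atz(W,c[i],.062,True)[:2],4).tolist()) for i in range(1,k) if st[i,4]>150])
E
```

```text
time_s: 26.6
tcp_pos: [0.5274, -0.2925, 0.1217]
ee_rot: [[-0.084, -0.996, 0.003], [-0.996, 0.084, -0.001], [0.001, -0.004, -1.0]]
wrist_force: [-1.1, 0.5, -3.3]
gripper_width: 0.503
gripper_force: 30.0
[ 0.52738151 -0.29248211  0.12170809] [[-0.0837, -0.9965, 0.0035], [-0.9965, 0.0837, -0.0015], [0.0012, -0.0036, -1.0]] [-1.12026202  0.47757548 -3.29859086]
[324.72254497 134.76088624]
[([47, 0, 35, 17, 319], [58.7, 5.4], [0.7087, -0.5026]), ([503, 23, 57, 128, 5370], [536.9, 78.7], [0.2684, -0.4032]), ([272, 81, 38, 60, 353], [290.5, 110.0], [0.5103, -0.3715]), ([327, 115, 39, 59, 353], [346.1, 143.7], [0.4691, -0.3428]), ([314, 123, 20, 21, 313], [323.7, 133.0], [0.4862, -0.3521]), ([233, 223, 89, 53, 3294], [276.8, 252.9], [0.5302, -0.2567]), ([261, 303, 33, 10, 156], [277.0, 306.4], [0.5345, -0.2036]), ([0, 392, 18, 28, 193], [4.6, 409.3], [1.0608, 0.0487])]
```

```bash
python3 -m pendant '[{"x":0.001,"y":-0.003,"z":0,"rx":0,"ry":0,"rz":0,"claw":0},{"x":0.001,"y":-0.003,"z":-0.02,"rx":0,"ry":0,"rz":0,"claw":0},{"x":0.001,"y":-0.003,"z":-0.04,"rx":0,"ry":0,"rz":0,"claw":0},{"x":0.001,"y":-0.003,"z":-0.06,"rx":0,"ry":0,"rz":0,"claw":0},{"x":0.001,"y":-0.003,"z":-0.08,"rx":0,"ry":0,"rz":0,"claw":0},{"x":0.001,"y":-0.003,"z":-0.1,"rx":0,"ry":0,"rz":0,"claw":0},{"x":0.001,"y":-0.003,"z":-0.12,"rx":0,"ry":0,"rz":0,"claw":0},{"x":0.001,"y":-0.003,"z":-0.13,"rx":0,"ry":0,"rz":0,"claw":0}]'
```

```text
time_s: 27.65
tcp_pos: [0.526, -0.2928, 0.0867]
ee_rot: [[-0.084, -0.996, -0.001], [-0.996, 0.084, 0.0], [-0.0, 0.001, -1.0]]
wrist_force: [-0.9, 0.1, -3.9]
gripper_width: 0.506
gripper_force: 30.0
```

The foot is 11 mm into the jaws with no contact force. Continuing down to the bed.

```bash
python3 -m pendant '[{"x":0,"y":0,"z":-0.02,"rx":0,"ry":0,"rz":0,"claw":0},{"x":0,"y":0,"z":-0.04,"rx":0,"ry":0,"rz":0,"claw":0},{"x":0,"y":0,"z":-0.06,"rx":0,"ry":0,"rz":0,"claw":0},{"x":0,"y":0,"z":-0.08,"rx":0,"ry":0,"rz":0,"claw":0},{"x":0,"y":0,"z":-0.1,"rx":0,"ry":0,"rz":0,"claw":0},{"x":0,"y":0,"z":-0.112,"rx":0,"ry":0,"rz":0,"claw":0},{"x":0,"y":0,"z":-0.116,"rx":0,"ry":0,"rz":0,"claw":0},{"x":0,"y":0,"z":-0.116,"rx":0,"ry":0,"rz":0,"claw":0}]'
```

```text
time_s: 28.65
tcp_pos: [0.5263, -0.2929, 0.0584]
ee_rot: [[-0.084, -0.996, 0.0], [-0.996, 0.084, -0.0], [0.0, -0.0, -1.0]]
wrist_force: [-0.6, 0.1, -2.3]
gripper_width: 0.5
gripper_force: 30.0
```

```bash
python3 -m pendant '[{"x":0,"y":0,"z":-0.002,"rx":0,"ry":0,"rz":0,"claw":0.52},{"x":0,"y":0,"z":-0.002,"rx":0,"ry":0,"rz":0,"claw":0.56},{"x":0,"y":0,"z":-0.002,"rx":0,"ry":0,"rz":0,"claw":0.65},{"x":0,"y":0,"z":-0.002,"rx":0,"ry":0,"rz":0,"claw":0.75},{"x":0,"y":0,"z":-0.002,"rx":0,"ry":0,"rz":0,"claw":0.85},{"x":0,"y":0,"z":0.1,"rx":0,"ry":0,"rz":0,"claw":0.85},{"x":0,"y":0,"z":0.3,"rx":0,"ry":0,"rz":0,"claw":0.85},{"x":0,"y":0,"z":0.5,"rx":0,"ry":0,"rz":0,"claw":0.85}]'
```

```text
time_s: 29.65
tcp_pos: [0.5259, -0.2928, 0.1844]
ee_rot: [[-0.084, -0.996, -0.001], [-0.996, 0.084, 0.0], [0.0, 0.001, -1.0]]
wrist_force: [1.3, -1.2, -0.2]
gripper_width: 0.854
gripper_force: 0.0
```

Hex is released and the gripper is clear. Now re-grip the pin, with the fingers again across the vise.

```bash
python3 -m pendant '[{"x":-0.05,"y":-0.08,"z":0,"rx":0,"ry":0,"rz":-0.055,"claw":0.7},{"x":-0.1,"y":-0.16,"z":0,"rx":0,"ry":0,"rz":-0.11,"claw":0.5},{"x":-0.157,"y":-0.235,"z":0,"rx":0,"ry":0,"rz":-0.164,"claw":0.5},{"x":-0.157,"y":-0.235,"z":-0.1,"rx":0,"ry":0,"rz":-0.164,"claw":0.5},{"x":-0.157,"y":-0.235,"z":-0.25,"rx":0,"ry":0,"rz":-0.164,"claw":0.5},{"x":-0.157,"y":-0.235,"z":-0.4,"rx":0,"ry":0,"rz":-0.164,"claw":0.5},{"x":-0.157,"y":-0.235,"z":-0.4,"rx":0,"ry":0,"rz":-0.164,"claw":0.5},{"x":-0.157,"y":-0.235,"z":-0.4,"rx":0,"ry":0,"rz":-0.164,"claw":0.5}]'
python3 - <<'E'
from h import *
B=capture("side");A=capture("scene")
f=lambda p,x0,y0,x1,y1,s:cv2.resize(p["color"][y0:y1,x0:x1,::-1],None,fx=s,fy=s,interpolation=cv2.INTER_CUBIC)
cv2.imwrite("pics/chk.png",np.hstack([f(A,180,110,260,190,5),f(B,305,120,385,200,5)]))
E
```

```text
time_s: 30.65
tcp_pos: [0.488, -0.3523, 0.0847]
ee_rot: [[-0.564, -0.826, 0.002], [-0.826, 0.564, -0.002], [0.0, -0.002, -1.0]]
wrist_force: [-0.2, 0.9, 0.5]
gripper_width: 0.497
gripper_force: 0.0
```

View pics/chk.png

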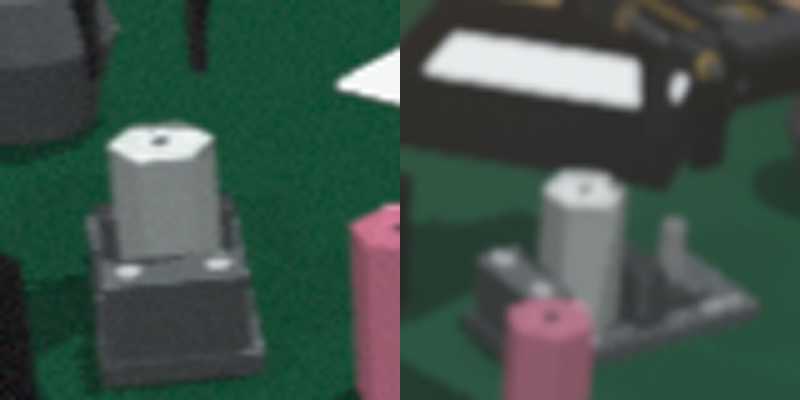

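The hex bar stands upright and centred in the open jaws at scene crop (160,190); the open fingers are over the pin at side crop (672,225). Descending and gripping.

```bash
python3 -m pendant '[{"x":0,"y":0,"z":-0.1,"rx":0,"ry":0,"rz":0,"claw":0.5},{"x":0,"y":0,"z":-0.197,"rx":0,"ry":0,"rz":0,"claw":0.5},{"x":0,"y":0,"z":-0.197,"rx":0,"ry":0,"rz":0,"claw":0.4},{"x":0,"y":0,"z":-0.197,"rx":0,"ry":0,"rz":0,"claw":0},{"x":0,"y":0,"z":-0.197,"rx":0,"ry":0,"rz":0,"claw":0},{"x":0,"y":0,"z":-0.197,"rx":0,"ry":0,"rz":0,"claw":0},{"x":0,"y":0,"z":-0.197,"rx":0,"ry":0,"rz":0,"claw":0},{"x":0,"y":0,"z":-0.197,"rx":0,"ry":0,"rz":0,"claw":0}]'
python3 -m pendant '[{"x":0,"y":0,"z":0,"rx":0,"ry":0,"rz":0,"claw":0},{"x":0,"y":0,"z":0,"rx":0,"ry":0,"rz":0,"claw":0},{"x":0,"y":0,"z":0,"rx":0,"ry":0,"rz":0,"claw":0},{"x":0,"y":0,"z":0,"rx":0,"ry":0,"rz":0,"claw":0},{"x":0.001,"y":0.0015,"z":0,"rx":0,"ry":0,"rz":0,"claw":0},{"x":0.002,"y":0.003,"z":0,"rx":0,"ry":0,"rz":0,"claw":0},{"x":0.003,"y":0.004,"z":0,"rx":0,"ry":0,"rz":0,"claw":0},{"x":0.004,"y":0.006,"z":0,"rx":0,"ry":0,"rz":0,"claw":0}]'
```

```text
time_s: 31.75
tcp_pos: [0.4874, -0.3519, 0.0347]
ee_rot: [[-0.564, -0.826, 0.001], [-0.826, 0.564, -0.001], [0.0, -0.001, -1.0]]
wrist_force: [-0.3, 0.3, 3.6]
gripper_width: 0.015
gripper_force: 1.6
time_s: 32.75
tcp_pos: [0.488, -0.3511, 0.0347]
ee_rot: [[-0.564, -0.826, 0.0], [-0.826, 0.564, -0.001], [0.001, -0.001, -1.0]]
wrist_force: [-1.3, -2.9, 5.1]
gripper_width: 0.009
gripper_force: 2.5
```

The fingers shut over the pin's end again, with 5 N upward on the tool at z = 0.0347. The hold that worked was at z = 0.031, so I'll re-grip lower, still clear of the carriage at 0.024.

```bash
python3 -m pendant '[{"x":0,"y":0,"z":0.04,"rx":0,"ry":0,"rz":0,"claw":0.1},{"x":0,"y":0,"z":0.06,"rx":0,"ry":0,"rz":0,"claw":0.5},{"x":0,"y":0,"z":0.06,"rx":0,"ry":0,"rz":0,"claw":0.5},{"x":0,"y":0,"z":0.06,"rx":0,"ry":0,"rz":0,"claw":0.5},{"x":0,"y":0,"z":0.06,"rx":0,"ry":0,"rz":0,"claw":0.5},{"x":0,"y":0,"z":0,"rx":0,"ry":0,"rz":0,"claw":0.5},{"x":0,"y":0,"z":-0.02,"rx":0,"ry":0,"rz":0,"claw":0.5},{"x":0,"y":0,"z":-0.021,"rx":0,"ry":0,"rz":0,"claw":0.5}]'
python3 -m pendant '[{"x":0,"y":0,"z":0,"rx":0,"ry":0,"rz":0,"claw":0.3},{"x":0,"y":0,"z":0,"rx":0,"ry":0,"rz":0,"claw":0},{"x":0,"y":0,"z":0,"rx":0,"ry":0,"rz":0,"claw":0},{"x":0,"y":0,"z":0,"rx":0,"ry":0,"rz":0,"claw":0},{"x":0,"y":0,"z":0,"rx":0,"ry":0,"rz":0,"claw":0},{"x":0,"y":0,"z":0,"rx":0,"ry":0,"rz":0,"claw":0},{"x":0,"y":0,"z":0,"rx":0,"ry":0,"rz":0,"claw":0},{"x":0,"y":0,"z":0,"rx":0,"ry":0,"rz":0,"claw":0}]'
```

```text
time_s: 33.75
tcp_pos: [0.4873, -0.3499, 0.0276]
ee_rot: [[-0.564, -0.825, -0.002], [-0.825, 0.564, 0.001], [0.001, 0.002, -1.0]]
wrist_force: [0.3, -0.1, 1.2]
gripper_width: 0.496
gripper_force: 0.0
time_s: 34.75
tcp_pos: [0.4882, -0.3502, 0.029]
ee_rot: [[-0.564, -0.826, 0.001], [-0.826, 0.564, -0.0], [-0.0, -0.001, -1.0]]
wrist_force: [-0.5, -0.3, 2.4]
gripper_width: 0.159
gripper_force: 30.0
```

The pin is gripped at 30 N. Pushing the jaw shut gently.

```bash
python3 -m pendant '[{"x":0.002,"y":0.003,"z":0,"rx":0,"ry":0,"rz":0,"claw":0},{"x":0.003,"y":0.005,"z":0,"rx":0,"ry":0,"rz":0,"claw":0},{"x":0.005,"y":0.007,"z":0,"rx":0,"ry":0,"rz":0,"claw":0},{"x":0.006,"y":0.009,"z":0,"rx":0,"ry":0,"rz":0,"claw":0},{"x":0.007,"y":0.01,"z":0,"rx":0,"ry":0,"rz":0,"claw":0},{"x":0.008,"y":0.012,"z":0,"rx":0,"ry":0,"rz":0,"claw":0},{"x":0.008,"y":0.012,"z":0,"rx":0,"ry":0,"rz":0,"claw":0},{"x":0.008,"y":0.012,"z":0,"rx":0,"ry":0,"rz":0,"claw":0}]'
```

```text
time_s: 35.75
tcp_pos: [0.4897, -0.348, 0.029]
ee_rot: [[-0.564, -0.826, -0.0], [-0.826, 0.564, -0.001], [0.001, -0.0, -1.0]]
wrist_force: [-1.9, -6.0, -0.3]
gripper_width: 0.162
gripper_force: 30.0
```

```bash
python3 -m pendant '[{"x":0.001,"y":0.001,"z":0,"rx":0,"ry":0,"rz":0,"claw":0},{"x":0.002,"y":0.003,"z":0,"rx":0,"ry":0,"rz":0,"claw":0},{"x":0.003,"y":0.004,"z":0,"rx":0,"ry":0,"rz":0,"claw":0},{"x":0.003,"y":0.005,"z":0,"rx":0,"ry":0,"rz":0,"claw":0},{"x":0.003,"y":0.005,"z":0,"rx":0,"ry":0,"rz":0,"claw":0},{"x":0.003,"y":0.005,"z":0,"rx":0,"ry":0,"rz":0,"claw":0},{"x":0.003,"y":0.005,"z":0,"rx":0,"ry":0,"rz":0,"claw":0},{"x":0.003,"y":0.005,"z":0,"rx":0,"ry":0,"rz":0,"claw":0}]'
```

```text
time_s: 36.75
tcp_pos: [0.49, -0.3476, 0.029]
ee_rot: [[-0.564, -0.826, -0.001], [-0.826, 0.564, -0.002], [0.002, -0.0, -1.0]]
wrist_force: [-1.9, -9.1, 1.1]
gripper_width: 0.157
gripper_force: 30.0
```

The jaw meets the bar: motion stopped, about 8.5 N. I'll firm it up slightly, ease off the load, then release.

```bash
python3 -m pendant '[{"x":0.002,"y":0.003,"z":0,"rx":0,"ry":0,"rz":0,"claw":0},{"x":0.004,"y":0.006,"z":0,"rx":0,"ry":0,"rz":0,"claw":0},{"x":0.006,"y":0.009,"z":0,"rx":0,"ry":0,"rz":0,"claw":0},{"x":0.008,"y":0.011,"z":0,"rx":0,"ry":0,"rz":0,"claw":0},{"x":0.008,"y":0.011,"z":0,"rx":0,"ry":0,"rz":0,"claw":0},{"x":0.008,"y":0.011,"z":0,"rx":0,"ry":0,"rz":0,"claw":0},{"x":0.008,"y":0.011,"z":0,"rx":0,"ry":0,"rz":0,"claw":0},{"x":0.008,"y":0.011,"z":0,"rx":0,"ry":0,"rz":0,"claw":0}]'
```

```text
time_s: 37.75
tcp_pos: [0.49, -0.3474, 0.029]
ee_rot: [[-0.564, -0.825, -0.004], [-0.825, 0.565, -0.004], [0.006, 0.001, -1.0]]
wrist_force: [-6.5, -19.8, -0.9]
gripper_width: 0.16
gripper_force: 30.0
```

```bash
python3 -m pendant '[{"x":-0.003,"y":-0.004,"z":0,"rx":0,"ry":0,"rz":0,"claw":0},{"x":-0.006,"y":-0.008,"z":0,"rx":0,"ry":0,"rz":0,"claw":0},{"x":-0.009,"y":-0.012,"z":0,"rx":0,"ry":0,"rz":0,"claw":0},{"x":-0.01,"y":-0.014,"z":0,"rx":0,"ry":0,"rz":0,"claw":0},{"x":-0.01,"y":-0.014,"z":0,"rx":0,"ry":0,"rz":0,"claw":0},{"x":-0.01,"y":-0.014,"z":0,"rx":0,"ry":0,"rz":0,"claw":0},{"x":-0.01,"y":-0.014,"z":0,"rx":0,"ry":0,"rz":0,"claw":0},{"x":-0.01,"y":-0.014,"z":0,"rx":0,"ry":0,"rz":0,"claw":0}]'
```

```text
time_s: 38.75
tcp_pos: [0.49, -0.3476, 0.029]
ee_rot: [[-0.564, -0.825, -0.0], [-0.825, 0.564, -0.001], [0.001, -0.001, -1.0]]
wrist_force: [-1.9, -6.0, 1.1]
gripper_width: 0.162
gripper_force: 30.0
```

```bash
python3 -m pendant '[{"x":0,"y":0,"z":0,"rx":0,"ry":0,"rz":0,"claw":0.3},{"x":0,"y":0,"z":0,"rx":0,"ry":0,"rz":0,"claw":0.45},{"x":0,"y":0,"z":0,"rx":0,"ry":0,"rz":0,"claw":0.5},{"x":0,"y":0,"z":0,"rx":0,"ry":0,"rz":0,"claw":0.5},{"x":0,"y":0,"z":0.1,"rx":0,"ry":0,"rz":0,"claw":0.6},{"x":0,"y":0,"z":0.3,"rx":0,"ry":0,"rz":0,"claw":0.6},{"x":0,"y":0,"z":0.5,"rx":0,"ry":0,"rz":0,"claw":0.6},{"x":0,"y":0,"z":0.7,"rx":0,"ry":0,"rz":0,"claw":0.6}]'
python3 -m pendant '[{"x":0.1,"y":0.15,"z":0.2,"rx":0,"ry":0,"rz":0,"claw":0.8},{"x":0.2,"y":0.3,"z":0.3,"rx":0,"ry":0,"rz":0,"claw":0.8},{"x":0.32,"y":0.46,"z":0.35,"rx":0,"ry":0,"rz":0,"claw":0.8},{"x":0.36,"y":0.56,"z":0.35,"rx":0,"ry":0,"rz":0,"claw":0.8},{"x":0.36,"y":0.56,"z":0.35,"rx":0,"ry":0,"rz":0,"claw":0.8},{"x":0.36,"y":0.56,"z":0.35,"rx":0,"ry":0,"rz":0,"claw":0.8},{"x":0.36,"y":0.56,"z":0.35,"rx":0,"ry":0,"rz":0,"claw":0.8},{"x":0.36,"y":0.56,"z":0.35,"rx":0,"ry":0,"rz":0,"claw":0.8}]'
python3 - <<'E'
from h import *
W=capture("wrist");np.save("w6.npy",W,allow_pickle=True);A=capture("scene");B=capture("side")
o=np.array([.5168,-.3055]);a=np.radians(55.3);R=np.array([[np.cos(a),np.sin(a)],[-np.sin(a),np.cos(a)]])
g=W["color"].min(2);k,l,s,c=cv2.connectedComponentsWithStats((g>200).astype(np.uint8))
for i in range(1,k):
    if s[i,4]<150: continue
    ct=max(cv2.findContours((l==i).astype(np.uint8),0,2)[0],key=len)[:,0]
    for z in(.102,.062):
        w=np.array([atz(W,p,z,True)[:2] for p in ct]);q=(w-o)@R.T
        if abs(q.mean(0)).max()>.1: continue
        wd=[np.ptp(q@[np.cos(t),np.sin(t)]) for t in np.radians(np.arange(180))]
        f=[wd[t]+wd[t+60]+wd[t+120] for t in range(60)]
        (cx,cy),r=cv2.minEnclosingCircle((q*1e4).astype(np.float32));print(z,s[i].tolist(),"local mm",round(cx/10,1),round(cy/10,1),"r",round(r/10,1),"flat",int(np.argmin(f)),"w",round(min(f)/3*1e3,1))
# squares in tray
for n,p in(("A",A),("B",B)):
    print(n,proj(p,[.5095,.3375,.050]),[(np.round(d["centre"]).tolist(),round(d["conf"],2)) for d in search_frame(p,"square_center")],"hex",[(np.round(d["centre"]).tolist(),round(d["conf"],2)) for d in search_frame(p,"hex_center")],proj(p,[.526,-.2925,.057]))
E
```

```text
time_s: 39.75
tcp_pos: [0.49, -0.3462, 0.2053]
ee_rot: [[-0.564, -0.826, -0.0], [-0.826, 0.564, 0.0], [-0.0, 0.0, -1.0]]
wrist_force: [0.6, 0.2, 0.4]
gripper_width: 0.599
gripper_force: 0.0
time_s: 40.75
tcp_pos: [0.5798, -0.2074, 0.2912]
ee_rot: [[-0.565, -0.825, -0.0], [-0.825, 0.565, -0.0], [0.0, 0.0, -1.0]]
wrist_force: [-0.9, 0.6, 0.4]
gripper_width: 0.801
gripper_force: 0.0
0.102 [293, 28, 4, 41, 163] local mm -41.2 23.8 r 24.5 flat 30 w 30.4
0.062 [293, 28, 4, 41, 163] local mm -50.0 25.9 r 27.1 flat 30 w 33.6
0.102 [250, 78, 47, 38, 1378] local mm 18.3 0.2 r 28.4 flat 27 w 51.4
0.062 [250, 78, 47, 38, 1378] local mm 15.7 -0.2 r 31.4 flat 27 w 56.8
A [450.56177555 267.01650872] [([453.0, 266.0], 0.89), ([176.0, 179.0], 0.67)] hex [([213.0, 149.0], 0.91), ([347.0, 208.0], 0.63), ([260.0, 172.0], 0.59)] [212.85943068 154.80321521]
B [239.66594269 299.48436878] [([238.0, 299.0], 0.86), ([300.0, 169.0], 0.51)] hex [([342.0, 168.0], 0.87), ([333.0, 198.0], 0.65)] [341.02565196 170.23016482]
```

Run:
```python
from h import *
W=np.load("w6.npy",allow_pickle=True).item()
o=np.array([.5168,-.3055]);a=np.radians(55.3);R=np.array([[np.cos(a),np.sin(a)],[-np.sin(a),np.cos(a)]])
g=W["color"].min(2)
X=lambda u,v,z:proj(W,[*(o+R.T@[u,v]),z],True)
print("pin pred",X(-.051,0,.062),"hex hole",X(.018,0,.102))
for th in(225,240,250):
  k,l,s,c=cv2.connectedComponentsWithStats((g>th).astype(np.uint8))
  for i in range(1,k):
    if s[i,4]<60: continue
    z=.102 if s[i,4]>700 else .062
    ct=max(cv2.findContours((l==i).astype(np.uint8),0,2)[0],key=len)[:,0]
    q=(np.array([atz(W,p,z,True)[:2] for p in ct])-o)@R.T
    if abs(q.mean(0)).max()>.1: continue
    wd=[np.ptp(q@[np.cos(t),np.sin(t)]) for t in np.radians(np.arange(180))]
    f=[wd[t]+wd[t+60]+wd[t+120] for t in range(60)]
    (cx,cy),r=cv2.minEnclosingCircle((q*1e4).astype(np.float32));print(th,z,s[i].tolist(),"local mm",round(cx/10,1),round(cy/10,1),"r",round(r/10,1),"flat",int(np.argmin(f)),"w",round(min(f)/3*1e3,1))
u,v=X(.018,0,.102).astype(int)
for y in range(v-22,v+23,3): print(y,' '.join("%3d"%g[y,x] for x in range(u-30,u+33,3)))
```

```text
pin pred [273.6895595   46.74522644] hex hole [273.060065   97.1593678]
225 0.062 [250, 28, 5, 41, 126] local mm -49.9 -26.9 r 27.1 flat 29 w 33.5
225 0.062 [293, 28, 4, 41, 157] local mm -50.0 25.8 r 27.1 flat 30 w 33.2
225 0.062 [267, 41, 12, 12, 110] local mm -51.6 -1.0 r 7.7 flat 30 w 14.6
225 0.102 [250, 78, 47, 38, 1338] local mm 18.3 0.2 r 28.4 flat 26 w 51.1
225 0.062 [251, 125, 10, 10, 73] local mm 56.8 -22.4 r 6.2 flat 30 w 11.5
225 0.062 [285, 125, 9, 10, 72] local mm 57.0 20.1 r 6.1 flat 30 w 11.1
240 0.062 [251, 29, 3, 40, 118] local mm -49.2 -27.6 r 26.5 flat 31 w 32.3
240 0.062 [293, 29, 4, 40, 141] local mm -49.3 25.8 r 26.4 flat 30 w 32.6
240 0.062 [267, 41, 12, 12, 106] local mm -51.4 -1.2 r 7.6 flat 30 w 14.2
240 0.102 [251, 78, 46, 38, 1298] local mm 18.3 0.9 r 27.7 flat 0 w 49.9
240 0.062 [251, 125, 10, 10, 70] local mm 57.0 -22.6 r 6.0 flat 57 w 11.4
240 0.062 [285, 125, 9, 10, 70] local mm 57.0 20.2 r 6.0 flat 30 w 11.1
250 0.062 [251, 29, 3, 39, 115] local mm -49.9 -28.2 r 25.8 flat 31 w 31.3
250 0.062 [293, 29, 4, 40, 128] local mm -49.3 25.8 r 26.4 flat 30 w
[... 909 characters left out ...]
6  60 175 116 255 255 255 255 255 255 164 171 211 255 255 255 255 255 255 158 187  65
99  59 119 107 255 255 255 255 255 255 170 164 255 255 255 255 255 255 255 159 183  64
102  59 120 108 224 255 255 255 255 255 255 255 255 255 255 255 255 255 255 157 185  63
105  59 121 108 237 255 255 255 255 255 255 255 255 255 255 255 255 153 255 159 185  63
108  58 119 107 242 106 255 255 255 255 255 255 255 255 255 255 211 165 255 160 180  63
111  56 119 116 116 119 176 255 255 255 255 255 255 255 255 255 174 173 168 165 159  63
114  56 118 114 116 117 111 255 255 255 255 255 255 255 255 181 178 171 168 164 161  63
117  55 173 114 116 116 116 113 112 116 119 119 116 115 181 181 181 179 172 170 154  62
```

The check fits. The hex sits at vise local x ≈ 18 mm (flush on the fixed jaw), y ≈ 0, flats square to the jaws. The pin position gives a 44 mm gap. Both cameras see the square bar in the empty bay where I placed it.

```bash
python3 -c "
from station import *
print(finish_job())"
```

```text
the job is handed in; nothing more can be done
None
```

I handed the job in at about 41 s of the 72 s allowed. The square bar stands in the tray's empty bay, and the hex bar is clamped flat between the jaws, midway along them; I saw no sign that anything else had moved.

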